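# Lift the hot lid off the pot with the lid lifter

### The arm

A 6-joint arm with a two-finger parallel gripper is mounted at the origin on the work surface. World frame = base frame: x ahead of the robot, y to its left, z up, the work surface at z = 0. Lengths are in m, angles in rad, forces in N, time in s.
With the tool pointing down it reaches from about 0.275 to 0.825 m from the base axis. Payload 4.9 kg.
Tool frame: the origin (TCP) lies on the centre line of the jaws, within the pads' length; the fingertips stand 17 mm ahead of it and the grasp point (between the pads) lies 2 mm behind it; z points along the fingers, y is the line along which they close (so a half turn about z gives the same grasp; the last joint's range is limited). The gripper opens to 85 mm and grips with 20 to 120 N. Pads are 22 mm wide; open, the fingers measure 114 mm over their backs; the gripper's body (76 mm by 85 mm) begins 54 mm behind the grasp point. The pads swing forward as they close: fully open they stand 13 mm farther back than shut.
Start: joints at [1.074, 0.326, -0.193, 1.052, 0, 1.437], TCP at [0.195, 0.514, 0.248] pointing down, gripper open.
Joint ranges: [-2.65, 2.65], [-0.97, 1.79], [-1.3, 1.35], [-1.93, 2.1], [-1.47, 1.37], [-3.14, 3.14]. Speed limits (rad/s): [2.57, 2.57, 3.14, 3.14, 3.14, 3.14].

### API

Orientations are given as a unit quaternion [w, x, y, z].
In Python, from cell import ctrl, eyes gives the robot as it stands.
- The arm moves only by the tool play_rows, never from a script. Its argument "increments" is a list of rows, each an object of numbers: "jaw": the opening, from 0 (shut) to 1 (fully open); "x", "y", "z": the shift along the world's x, y, z in units of 25 mm (1.0 is 25 mm); "wx", "wy", "wz": the turn, a rotation vector about the world's x, y, z in units of 6 degrees (1.0 is 6 degrees). In form: [{"jaw": .., "x": .., "y": .., "z": .., "wx": .., "wy": .., "wz": ..}, ...]. A call has 1 to 20 rows; each row shifts and turns the commanded pose from where the row before left it; what a row does not reach is not made up. A row lasts 1/12 s, in which the tool goes at most 41.7 mm and 7.16 degrees, less where a joint would pass 70% of its speed; a pose out of reach is approached as far as the arm can. A call is refused whole if a number of a shift passes 1 or a number of a turn 1, either way. A call with a gripper value outside its range is refused whole. The fingers move at their own pace and stop on an object; "grip_force" is the grip in N (left out, the last holds). Time passes only in rows, so rows that do not move let the fingers close. It gives the time, the measured TCP pose, the force, the opening and the grip force at its end, in the units of the state.
- ctrl.observe(): the state, without advancing time (a new reading comes with each control period).
- eyes.grab_frame(name): name is "scene" or "top"; returns a dict with "color" (420x560x3 uint8, blue, green, red), "fx", "fy", "cx", "cy" (pixels), "xyz" and "attitude" of the camera in the world. Camera axes: x right, y up, looking along -z (the intrinsics and any distortion apply to the point x, -y, -z); pixel columns grow to the right and rows downward; lengths in m; the calibration is good to about 2 mm. A picture is of the moment at which its call begins. There is no depth.
- ctrl.sign_off(): hands the job in; it is judged then, once.
The state is a dict: "time": time; "q": joint angles; "joint_velocities": joint speeds; "tau": joint torques, N m; "ee_pos": TCP position; "tcp_rot": TCP orientation; "wrist_force": force on the tool from outside, world axes, zero at the start; "torque": the same for the moment, N m; "gripper_width": finger opening in m; "finger_force": force on a finger pad.
Only numpy, scipy, OpenCV 4.12 (cv2) and the standard library are available. Lean on these libraries where they do the work, as an engineer would, in place of code of your own. Each camera call takes 0.05 s, during which the arm holds its last target. There are 200 camera calls.

### The job

The pot's steel lid is hot: take the lid lifter off its stand, hook it under the lid's loop handle, lift the lid off level, and set it down softly so that it sits fully and flat in the red seat ring of the lid rest. Then unhook the lifter and hang it back on its stand by its handle. Never touch the lid with the gripper, work with a light hand (under 10 N on the lid), keep it balanced and leave the other things where they stand.

Things in the scene. Friction and masses are not known exactly. Their poses are not given: they have to be found in the camera images.
- lifter: Lid lifter, 166 mm tall, 160 g. Origin: underside of the hook on the shank axis; z up along the 9 mm shank, x towards the hook's tips. Blue T-handle on top: 24 mm in x, 100 mm in y, 36 mm in z (z = 130 to 166 mm). At the start it hangs on the stand, its x along the stand's x.
- lifter_grip (a point): Centre of the lifter's blue T-handle, 148 mm above the lifter's origin on the shank axis.
- lifter_hook (a point): Where the lid's bar should lie in the lifter's hook: midway between the two tines, 16 mm in +x from the shank axis, level with the tine tops (7 mm above the lifter's origin). The tines are 7 mm thick, at y = -11 and +11 mm, run in +x from the shank and turn up to tips that end at x = 36 mm, 12 mm above the origin.
- stand: Fixed grey lifter stand. Origin: under the hanging lifter at table height; z up. The lifter's origin is at x = -5 to 5, y = 0, z = 20 mm in this frame as it hangs; within 20 mm of x = 0 is hung. It comes off by raising it some 10 mm and sliding it 85 mm or more to the stand's -x. Base plate 12 mm high, x = -50 to 80 mm, 100 mm wide.
- stand_slot (a point): Point between the stand's two prongs at the height of their tops, 150 mm above the stand's origin. The prongs are level, along the stand's x, each 11 mm wide, from x = -30 to 74 mm, with a 22 mm slot between them, open at the -x end (robot side), with a 44 mm wide post under their far end from x = 58 mm. The T-handle lies across both prongs.
- lid: Loose round hot steel lid, 188 mm across, 0.3 to 0.5 kg, seated in the pot at the start. Origin: centre of its underside; z up. Its plug, 154 mm across and 8 mm deep with a 3 mm bevel, goes inside the pot or ring; the flange above (z = 8 to 13 mm) lies on the rim; flat top at z = 13 mm. The loop's bar runs along the lid's y, within 0.7 rad of world y.
- lid_loop (a point): Middle of the underside of the lid's brass loop handle, 32 mm above the lid's origin on its axis, 19 mm above its flat top. The loop is an arch: level bar 8 mm thick, 60 mm long along the lid's y, on legs at y = -36 and +36 mm; its top is at z = 40 mm. Either side may be hooked. Hung off its middle, the lid tips. Keep forces on it under 10 N.
- pot: Fixed pot on a wooden trivet. Origin: centre of the underside on the table. 178 mm outside, rim 87 mm above the table, mouth 162 mm (4 mm free round the lid's plug). Two side handles reach to 116 mm from the centre.
- rest: Fixed lid rest: black foot 150 mm across, and centred above it on a stem a red seat ring, 178 mm outside, 162 mm mouth, inner floor 14 mm below the rim. Origin: centre of the foot on the table. The rim stands 58 to 113 mm above the table: this height differs each time and is not reported, so feel (or look) for it. The stem gives way above about 45 N. The lid's flange must lie flat on the rim.
- jar: Amber jar with red cap, 52 mm wide, 85 mm high, behind the stand; leave alone.
- can: Can with paper label, 60 mm wide, 100 mm high, behind the stand; leave alone.
- bowl: White bowl, 90 mm wide, 45 mm high, near the robot; leave alone.
- shaker: Metal shaker, 44 mm wide, 75 mm high, at the right; leave alone.
- spoon: Spoon with a wooden handle lying at the left near the robot; leave alone.
Mind the look-alikes: they are no part of the job. Leave any blue or orange look-alike of the lid alone.

How it is judged:
On the way, in this order (a step that is already met when the one before it is completed fails the run):
1. the lid hangs level on the lifter, clear of the pot and of the rest (contact force between lifter and lid above 1.5 N and contact force between lid and pot below 0.1 N and contact force between lid and rest below 0.1 N and z of lid in the frame of pot above 0.09 m and angle between lid's own z axis and vertical below 0.2 rad), for 0.3 s.
2. the lid sits in the seat ring, free of the lifter (horizontal distance between lid and rest below 0.007 m and angle between lid's own z axis and vertical below 0.03 rad and contact force between lid and rest above 1.5 N and contact force between lifter and lid below 0.1 N), for 0.3 s.
At the end, for the whole second after the job is handed in: The lid sits at rest in the seat ring: centre within 7 mm of the rest's axis, tilt under 0.03 rad. The lifter hangs at rest on its stand's prongs: origin 14 to 27 mm up, at most 25 mm towards the open end or 35 mm towards the post, tilt under 0.15 rad (horizontal distance between lid and rest below 0.007 m and angle between lid's own z axis and vertical below 0.03 rad and contact force between lid and rest above 1.5 N and linear speed of each of lid, lifter below 0.02 m/s and contact force between lifter and stand above 0.5 N and x of lifter in the frame of stand between -0.025 and 0.035 m and z of lifter in the frame of stand between 0.014 and 0.027 m and angle between lifter's own z axis and vertical below 0.15 rad); the robot touches nothing.
It fails at once if the lid is tipped by more than 0.25 rad (angle between lid's own z axis and vertical above 0.25 rad).
It fails at once if the gripper or arm touches the hot lid (contact force between any of the arm, the fingers and lid above 0.5 N).
It fails at once if the lifter bears on the lid with more than 12 N (contact force between lifter and lid above 12 N).
It fails at once if the lid is pressed onto the rest with more than 16 N, or dropped there (over 0.25 m/s within 15 mm of its axis) (contact force between lid and rest above 16 N or (horizontal distance between lid and rest below 0.015 m and linear speed of lid above 0.25 m/s)).
It fails at once if a bystander is moved by more than 20 mm (distance of any of jar, can, bowl, shaker, spoon from where it was at the start of the episode above 0.02 m).
It also fails if it takes over 70 s, if anything falls off the work surface, if the arm or the gripper's body presses on something with over 40 N, if the wrist force passes 120 N, or if a joint passes its speed limit or range.

## Working session

There is one attempt and no reset: what is moved stays moved. The work goes in short steps, Python scripts to look and compute and a tool call to move; the robot and the scene stay as the last step left them, time stands still between calls to the robot, and variables do not carry over. Pictures are saved under pics/ and viewed, at most 10 in all, crops included, and the job is handed in when it is done.

Besides the shell and the picture viewer there is one more tool, called after "Emit:" by a JSON object that holds its "op" and its "data". play_rows: Moves the arm, as the interface text tells. Its arguments: {"type":"object","properties":{"increments":{"type":"array","items":{"type":"object","properties":{"jaw":{"type":"number"},"x":{"type":"number"},"y":{"type":"number"},"z":{"type":"number"},"wx":{"type":"number"},"wy":{"type":"number"},"wz":{"type":"number"}}}},"grip_force":{"type":"number"}},"required":["increments"]}

```bash
ls; mkdir -p pics
python3 - <<'E'
from cell import ctrl, eyes
import cv2
print(ctrl.observe())
for n in("scene","top"):
    f=eyes.grab_frame(n); print(n,[ (k,f[k]) for k in f if k!="color"])
    cv2.imwrite(f"pics/{n}0.png",f["color"])
E
```

```text
pics
{'time': 0.0, 'q': array([ 1.07377578e+00,  3.26971074e-01, -1.93594960e-01,  1.05196996e+00,
       -2.58294792e-05,  1.43659306e+00]), 'joint_velocities': array([-5.19712303e-04,  1.53112446e-03, -7.56100780e-04, -3.93881645e-04,
       -1.28969654e-03, -8.59155181e-05]), 'tau': array([ 1.44981255e-03, -4.43402159e+01,  2.62439525e+01,  1.57256937e-02,
       -2.35001983e-05,  1.05247045e-05]), 'ee_pos': array([0.19493412, 0.51370933, 0.24748278]), 'tcp_rot': array([-2.57718085e-04,  1.80415198e-01,  9.83590158e-01, -8.30878669e-04]), 'wrist_force': array([0.61025503, 1.10319559, 0.2612899 ]), 'torque': array([ 0.02881623, -0.02058475, -0.0157563 ]), 'finger_force': 0.0, 'gripper_width': 0.08528654567914362}
scene [('fx', 453.8692680633126), ('fy', 453.8692680633126), ('cx', 277.1852280715955), ('cy', 209.902512671652), ('xyz', array([1.39737737, 0.33560843, 1.06846175])), ('attitude', array([0.50620821, 0.2151659 , 0.31455409, 0.77363597]))]
top [('fx', 445.2989921377617), ('fy', 445.2989921377617), ('cx', 276.2432557632071), ('cy', 205.24406759802375), ('xyz', array([ 0.39915138, -0.01512234,  1.31452184])), ('attitude', array([ 0.71468743,  0.03261969, -0.02784225, -0.69812796]))]
```

View pics/top0.png

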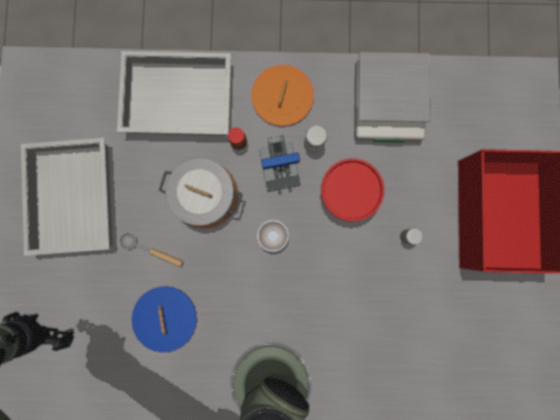

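View pics/scene0.png

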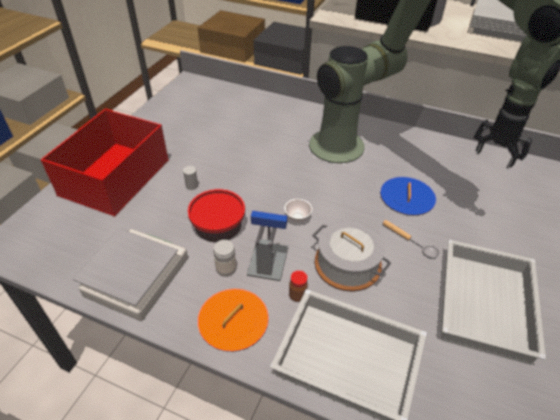

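Top view: pot and lid about (200,191), bar running slightly off world y; stand with the blue handle at (280,160); red ring at (353,190). Next I'll crop closer for measurements.

```bash
cat > h.py <<'E'
import numpy as np, cv2
from scipy.spatial.transform import Rotation as R
from cell import ctrl, eyes
def rot(f): a=f["attitude"]; return R.from_quat([a[1],a[2],a[3],a[0]]).as_matrix()
def proj(f,P):
    p=(np.atleast_2d(P)-f["xyz"])@rot(f)
    return np.c_[f["cx"]+f["fx"]*p[:,0]/-p[:,2], f["cy"]+f["fy"]*-p[:,1]/-p[:,2]]
def back(f,uv,z):
    uv=np.atleast_2d(uv).astype(float)
    d=np.c_[(uv[:,0]-f["cx"])/f["fx"],-(uv[:,1]-f["cy"])/f["fy"],-np.ones(len(uv))]@rot(f).T
    return f["xyz"]+d*((z-f["xyz"][2])/d[:,2])[:,None]
E
python3 - <<'E'
from h import *
a=cv2.imread("pics/top0.png")[120:250,150:400]; b=cv2.imread("pics/scene0.png")[180:300,170:400]
a=cv2.resize(a,(750,390),interpolation=cv2.INTER_CUBIC)
cv2.imwrite("pics/a.png",a); cv2.imwrite("pics/b.png",cv2.resize(b,None,fx=3.4,fy=3.4,interpolation=cv2.INTER_CUBIC))
E
```

```text
(no output)
```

View pics/a.png

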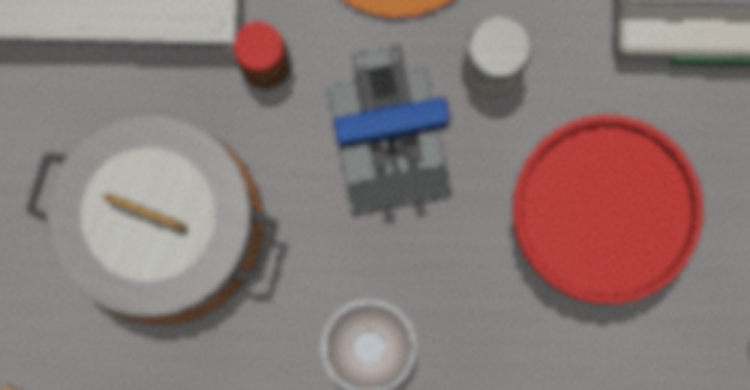

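View pics/b.png

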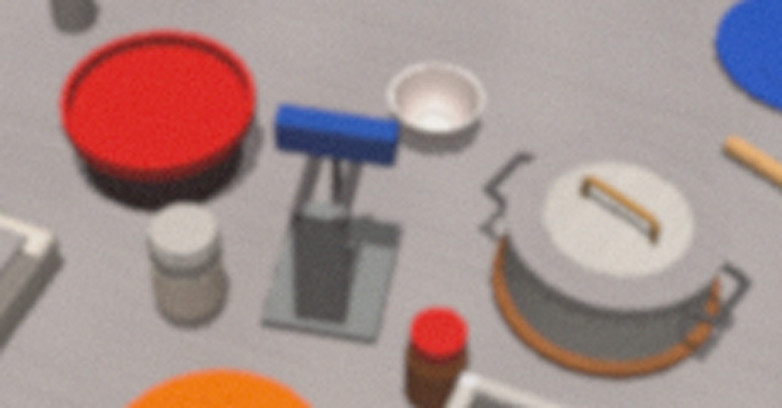

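Crops: brass bar from (186,186) to (212,197) in the full top image (lid yaw about -0.39); handle from (262,164) to (299,156) (stand yaw about +0.2); ring centred near (353,190). Now I'll fit silhouettes numerically.

```bash
cat > fit.py <<'E'
from h import *
from scipy.optimize import minimize
def avg(n,k=6):
    fs=[eyes.grab_frame(n) for _ in range(k)]; f=fs[0]; f["color"]=np.mean([g["color"] for g in fs],0).astype(np.uint8); return f
S=4
def mask(f,roi,fn):
    x0,y0,x1,y1=roi; c=cv2.resize(f["color"][y0:y1,x0:x1],None,fx=S,fy=S,interpolation=cv2.INTER_CUBIC)
    m=fn(c.astype(float)).astype(np.uint8)
    n,l,st,_=cv2.connectedComponentsWithStats(m)
    return (l==1+np.argmax(st[1:,4])).astype(np.uint8)
def hullmask(f,roi,P):
    uv=(proj(f,P)-[roi[0],roi[1]]+.5)*S-.5
    h=cv2.convexHull(uv.astype(np.float32))
    m=np.zeros(((roi[3]-roi[1])*S,(roi[2]-roi[0])*S),np.uint8)
    cv2.fillConvexPoly(m,np.round(h*16).astype(np.int32),1,cv2.LINE_8,4); return m
def fit(views,model,p0,step):
    def cost(p): return sum((hullmask(f,r,model(p))!=m).sum()/m.sum() for f,r,m in views)
    sx=np.vstack([p0]+[np.array(p0)+np.eye(len(p0))[i]*step[i] for i in range(len(p0))])
    r=minimize(cost,p0,method="Nelder-Mead",options=dict(initial_simplex=sx,xatol=1e-5,fatol=1e-5,maxiter=600)); return np.round(r.x,4),round(r.fun,3)
def box(p,hx,hy,z0,z1):
    c,s=np.cos(p[2]),np.sin(p[2])
    return np.array([[p[0]+c*a*hx-s*b*hy,p[1]+s*a*hx+c*b*hy,z] for a in(-1,1) for b in(-1,1) for z in(z0,z1)])
t=np.linspace(0,2*np.pi,90)
def cyl(x,y,r,z0,z1): return np.vstack([np.c_[x+r*np.cos(t),y+r*np.sin(t),0*t+z] for z in(z0,z1)])
E
cat > m1.py <<'E'
from fit import *
T=avg("top");C=avg("scene")
blue=lambda c:(c[...,0]>c[...,2]*1.6)&(c[...,0]>70)
red=lambda c:(c[...,2]>c[...,1]*2)&(c[...,2]>90)
brass=lambda c:(c[...,2]>c[...,0]*1.45)&(c[...,2]>60)
def go(name,rt,rs,fn,model,p0,st):
    V=[(f,r,mask(f,r,fn)) for f,r in((T,rt),(C,rs)) if r]
    print(name,[int(v[2].sum()/S/S) for v in V],"top",fit(V[:1],model,p0,st),"scene",fit(V[1:],model,p0,st),"both",fit(V,model,p0,st))
bx=back(T,[[280,160]],.168)[0]
go("handle",(255,140,305,180),(245,200,295,235),blue,lambda p:box(p,.012,.05,.15,.186),[bx[0],bx[1],.2],[.01,.01,.1])
b=back(T,[[199,191.5]],.115)[0]
go("bar",(180,178,220,203),(335,225,372,256),brass,lambda p:box(p,.004,.04,.109,.119),[b[0],b[1],-.39],[.01,.01,.1])
r=back(T,[[353,190]],.085)[0]
go("ring",(310,150,395,232),(180,185,252,245),red,lambda p:cyl(p[0],p[1],.089,p[2]-p[3],p[2]),[r[0],r[1],.085,.02],[.01,.01,.02,.01])
# white disk
m=mask(T,(168,160,228,222),lambda c:c.min(-1)>150); M=cv2.moments(m,True); uv=[168+(M["m10"]/M["m00"]+.5)/S-.5,160+(M["m01"]/M["m00"]+.5)/S-.5]
print("disk",m.sum()/16,uv,back(T,[uv],.092))
E
python3 m1.py
```

```text
handle [362, 431] top (array([ 0.615 , -0.0127,  0.2594]), np.float64(0.272)) scene (array([ 0.6114, -0.0137,  0.3465]), np.float64(0.341)) both (array([ 0.6141, -0.0121,  0.257 ]), np.float64(0.627))
bar [58, 66] top (array([ 0.5367,  0.2052, -0.3522]), np.float64(0.696)) scene (array([ 0.5402,  0.2119, -0.4312]), np.float64(1.057)) both (array([ 0.5389,  0.2083, -0.3673]), np.float64(1.772))
ring [3067, 1962] top (array([ 0.5598, -0.2235,  0.0402,  0.0245]), np.float64(0.009)) scene (array([ 0.5611, -0.2134,  0.0786,  0.0085]), np.float64(0.029)) both (array([ 0.5541, -0.218 ,  0.0703,  0.0092]), np.float64(0.061))
disk 1899.6875 [203.42150435926962, 191.79848248067117] [[0.53650669 0.19659573 0.092     ]]
```

```bash
cat >> m1.py <<'E'
def ov(f,roi,fn,P):
    x0,y0,x1,y1=roi; c=cv2.resize(f["color"][y0:y1,x0:x1],None,fx=S,fy=S,interpolation=cv2.INTER_CUBIC)
    for m,col in((mask(f,roi,fn),(0,255,0)),(hullmask(f,roi,P),(255,0,255))): cv2.drawContours(c,cv2.findContours(m,0,1)[0],-1,col,1)
    return cv2.resize(c,(380,280))
H=box([.615,-.0127,.2],.012,.05,.15,.186);B=box([.538,.206,-.37],.004,.04,.109,.119)
W=lambda c:c.min(-1)>150
cv2.imwrite("pics/ov.png",np.vstack([np.hstack([ov(T,(255,140,305,180),blue,H),ov(C,(245,200,295,235),blue,H)]),np.hstack([ov(T,(168,160,228,222),W,B),ov(C,(335,225,372,256),brass,B)])]))
E
python3 m1.py >/dev/null
```

```text
(no output)
```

View pics/ov.png

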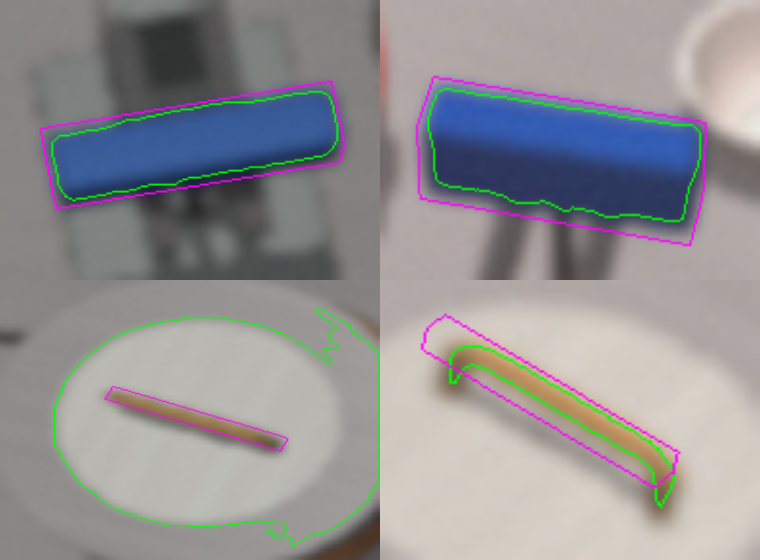

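Overlay: handle model matches within a pixel at yaw about 0.2; bar model matches to about 1 px (bar midpoint about (353,238) in the scene). I'll refine by centroid and PCA angle.

```bash
cat > m2.py <<'E'
from fit import *
from scipy.optimize import least_squares
T=avg("top",4);C=avg("scene",4)
blue=lambda c:(c[...,0]-c[...,2]>25)
brass=lambda c:(c[...,2]-c[...,0]>28)
red=lambda c:(c[...,2]>c[...,1]*2)&(c[...,2]>90)
def cen(m):
    M=cv2.moments(m,True); return np.array([M["m10"]/M["m00"]/S,M["m01"]/M["m00"]/S,.5*np.arctan2(2*M["mu11"],M["mu20"]-M["mu02"])*20])
def solve(V,model,p0):
    o=[cen(m) for _,_,m in V]
    g=lambda p:np.concatenate([cen(hullmask(f,r,model(p)))-a for (f,r,_),a in zip(V,o)])
    s=least_squares(g,p0,diff_step=3e-2,x_scale=[.01,.01,.1]); return np.round(s.x,4),np.round(s.fun,2)
for n,rt,rs,fn,mod,p0 in [("handle",(250,135,310,185),(240,195,300,240),blue,lambda p:box(p,.012,.05,.15,.186),[.615,-.013,.2]),
  ("bar",(175,173,225,208),(330,220,377,261),brass,lambda p:box(p,.004,.037,.111,.119),[.538,.207,-.37])]:
    V=[(T,rt,mask(T,rt,fn)),(C,rs,mask(C,rs,fn))]
    print(n,[v[2].sum()/16 for v in V],solve(V[:1],mod,p0),solve(V[1:],mod,p0),solve(V,mod,p0))
# lid flange circle: search gradient radius in the top view at z=.092
g=cv2.GaussianBlur(cv2.cvtColor(T["color"],cv2.COLOR_BGR2GRAY),(0,0),1).astype(np.float32)
def prof(x,y,r,z):
    uv=proj(T,cyl(x,y,r,z,z)[:90]).astype(np.float32); return cv2.remap(g,uv[None,:,0],uv[None,:,1],1)[0]
best=[]
for r0,r1 in((.04,.08),):
  pts=[]
  rr=np.arange(r0,r1,.0005); P=np.array([prof(.537,.206,r,.092) for r in rr]); G=np.diff(P,axis=0)
  k=np.argmin(G,0); rad=rr[k]; X=np.c_[.537+rad*np.cos(t),.206+rad*np.sin(t)]
  s=least_squares(lambda p:np.hypot(X[:,0]-p[0],X[:,1]-p[1])-p[2],[.537,.206,.06],loss="soft_l1",f_scale=.001)
  print("disk",s.x.round(4),np.median(abs(s.fun)))
# ring: fixed height scan, both views
V=[(T,(305,145,400,237),None),(C,(175,180,257,250),None)]; V=[(f,r,mask(f,r,red)) for f,r,_ in V]
for z in np.arange(.058,.114,.01):
    md=lambda p:cyl(p[0],p[1],.089,z-p[2],z)
    print(round(z,3),fit(V[:1],md,[.557,-.219,.01],[.01,.01,.01]),fit(V[1:],md,[.557,-.219,.01],[.01,.01,.01]))
E
python3 m2.py
```

```text
handle [np.float64(403.5), np.float64(486.6875)] (array([ 0.6154, -0.013 ,  0.2135]), array([0., 0., 0.])) (array([ 0.612 , -0.0135,  0.2146]), array([ 0., -0., -0.])) (array([ 0.6143, -0.0133,  0.2163]), array([ 0.08,  0.47, -0.05, -0.25,  0.58, -0.03]))
bar [np.float64(84.1875), np.float64(125.1875)] (array([ 0.538 ,  0.2083, -0.3624]), array([ 0.02,  0.  , -0.  ])) (array([ 0.5408,  0.2119, -0.3825]), array([0.01, 0.  , 0.01])) (array([ 0.5388,  0.21  , -0.3742]), array([-0.67, -0.37,  0.23, -0.43, -0.65, -0.12]))
disk [0.539  0.2094 0.0614] 0.0008746179433974828
0.058 (array([ 0.5565, -0.2194,  0.0006]), np.float64(0.011)) (array([ 0.5415, -0.2261,  0.0136]), np.float64(0.016))
0.068 (array([ 5.552e-01, -2.181e-01,  1.000e-04]), np.float64(0.024)) (array([ 0.5513, -0.2197,  0.0112]), np.float64(0.022))
0.078 (array([ 5.542e-01, -2.170e-01,  1.000e-04]), np.float64(0.041)) (array([ 0.5604, -0.2138,  0.0089]), np.float64(0.029))
0.088 (array([ 0.5534, -0.2153, -0.    ]), np.float64(0.058)) (array([ 0.5699, -0.2079,  0.0066]), np.float64(0.036))
0.098 (array([ 5.541e-01, -2.128e-01,  2.000e-04]), np.float64(0.074)) (array([ 0.5789, -0.2017,  0.0041]), np.float64(0.044))
0.108 (array([ 0.5522, -0.2136, -0.    ]), np.float64(0.093)) (array([ 0.5883, -0.1953,  0.0014]), np.float64(0.051))
```

Emit:
{"op": "play_rows", "data": {"increments": [{"jaw": 1,"x": 0.8,"y": -1,"z": 0.1,"wz": -0.475},{"x": 0.8,"y": -1,"z": 0.1,"wz": -0.475},{"x": 0.8,"y": -1,"z": 0.1,"wz": -0.475},{"x": 0.8,"y": -1,"z": 0.1,"wz": -0.475},{"x": 0.8,"y": -1,"z": 0.1,"wz": -0.475},{"x": 0.8,"y": -1,"z": 0.1,"wz": -0.475},{"x": 0.8,"y": -1,"z": 0.1,"wz": -0.475},{"x": 0.8,"y": -1,"z": 0.1,"wz": -0.475},{"x": 0.8,"y": -1,"z": 0.1,"wz": -0.475},{"x": 0.8,"y": -1,"z": 0.1,"wz": -0.475},{"x": 0.8,"y": -1,"z": 0.1,"wz": -0.475},{"x": 0.8,"y": -1,"z": 0.1,"wz": -0.475},{"x": 0.8,"y": -1,"z": 0.1,"wz": -0.475},{"x": 0.8,"y": -1,"z": 0.1,"wz": -0.475},{"x": 0.8,"y": -1,"wz": -0.475},{"x": 0.8,"y": -1,"wz": -0.475},{"x": 0.8,"y": -1,"wz": -0.475},{"x": 0.8,"y": -1,"wz": -0.475},{"x": 0.8,"y": -1,"wz": -0.475},{"x": 0.8,"y": -1,"wz": -0.475}], "grip_force": 60}}

```text
validation failed for argument at $.in...
```

Emit:
{"op": "play_rows", "data": {"increments": [{"x": 0.75,"y": -1},{},{},{}]}}

```text
validation failed for argument at $.in...
```

```bash
cat > st.py <<'E'
from h import *
s=ctrl.observe(); q=s["tcp_rot"]; M=R.from_quat([q[1],q[2],q[3],q[0]]).as_matrix()
e=s["ee_pos"]; yaw=np.arctan2(M[1,1],M[0,1])
print("t",round(s["time"],2),"tcp",e.round(4),"yaw",round(yaw,4),"zax",M[:,2].round(4),"F",s["wrist_force"].round(2),"T",s["torque"].round(3),"w",round(s["gripper_width"],4),s["finger_force"],"q",s["q"].round(2))
E
python3 st.py
```

```text
t 1.7 tcp [0.1952 0.5142 0.2483] yaw 1.208 zax [-0. -0. -1.] F [-0.43  0.   -0.01] T [ 0.004 -0.018 -0.016] w 0.0858 0.0 q [ 1.07  0.33 -0.19  1.05  0.    1.44]
```

Emit:
{"op": "play_rows", "data": {"increments": [{"jaw": 1,"x": 0.8,"y": -1,"z": 0.1,"wx": 0,"wy": 0,"wz": -0.475},{"jaw": 1,"x": 0.8,"y": -1,"z": 0.1,"wx": 0,"wy": 0,"wz": -0.475},{"jaw": 1,"x": 0.8,"y": -1,"z": 0.1,"wx": 0,"wy": 0,"wz": -0.475},{"jaw": 1,"x": 0.8,"y": -1,"z": 0.1,"wx": 0,"wy": 0,"wz": -0.475},{"jaw": 1,"x": 0.8,"y": -1,"z": 0.1,"wx": 0,"wy": 0,"wz": -0.475},{"jaw": 1,"x": 0.8,"y": -1,"z": 0.1,"wx": 0,"wy": 0,"wz": -0.475},{"jaw": 1,"x": 0.8,"y": -1,"z": 0.1,"wx": 0,"wy": 0,"wz": -0.475},{"jaw": 1,"x": 0.8,"y": -1,"z": 0.1,"wx": 0,"wy": 0,"wz": -0.475},{"jaw": 1,"x": 0.8,"y": -1,"z": 0.1,"wx": 0,"wy": 0,"wz": -0.475},{"jaw": 1,"x": 0.8,"y": -1,"z": 0.1,"wx": 0,"wy": 0,"wz": -0.475},{"jaw": 1,"x": 0.8,"y": -1,"z": 0,"wx": 0,"wy": 0,"wz": -0.475},{"jaw": 1,"x": 0.8,"y": -1,"z": 0,"wx": 0,"wy": 0,"wz": -0.475},{"jaw": 1,"x": 0.8,"y": -1,"z": 0,"wx": 0,"wy": 0,"wz": -0.475},{"jaw": 1,"x": 0.8,"y": -1,"z": 0,"wx": 0,"wy": 0,"wz": -0.475},{"jaw": 1,"x": 0.8,"y": -1,"z": 0,"wx": 0,"wy": 0,"wz": -0.475},{"jaw": 1,"x": 0.8,"y": -1,"z": 0,"wx": 0,"wy": 0,"wz": -0.475},{"jaw": 1,"x": 0.8,"y": -1,"z": 0,"wx": 0,"wy": 0,"wz": -0.475},{"jaw": 1,"x": 0.8,"y": -1,"z": 0,"wx": 0,"wy": 0,"wz": -0.475},{"jaw": 1,"x": 0.8,"y": -1,"z": 0,"wx": 0,"wy": 0,"wz": -0.475},{"jaw": 1,"x": 0.8,"y": -1,"z": 0,"wx": 0,"wy": 0,"wz": -0.475}], "grip_force": 60}}

```text
time: 3.37
ee_pos: [0.596, 0.0128, 0.2733]
tcp_rot: [0.0, 0.629, 0.777, 0.0]
wrist_force: [-0.4, 0.8, 0.5]
gripper_width: 0.0856
finger_force: 0.0
```

Emit:
{"op": "play_rows", "data": {"increments": [{"jaw": 1,"x": 0.75,"y": -1,"z": 0,"wx": 0,"wy": 0,"wz": 0},{"jaw": 1,"x": 0,"y": 0,"z": 0,"wx": 0,"wy": 0,"wz": 0},{"jaw": 1,"x": 0,"y": 0,"z": 0,"wx": 0,"wy": 0,"wz": 0},{"jaw": 1,"x": 0,"y": 0,"z": 0,"wx": 0,"wy": 0,"wz": 0}]}}

```text
time: 3.7
ee_pos: [0.6135, -0.0106, 0.2729]
tcp_rot: [-0.001, 0.628, 0.778, -0.0]
wrist_force: [-0.5, 0.5, -0.3]
gripper_width: 0.086
finger_force: 0.0
```

```bash
python3 st.py
```

```text
t 3.7 tcp [ 0.6135 -0.0106  0.2729] yaw 0.2129 zax [-1.1e-03  5.0e-04 -1.0e+00] F [-0.48  0.53 -0.3 ] T [ 0.016 -0.008 -0.019] w 0.086 0.0 q [-0.14  0.43  0.03  1.17  0.    1.22]
```

Emit:
{"op": "play_rows", "data": {"increments": [{"jaw": 1,"x": 0.03,"y": -0.08,"z": -0.8,"wx": 0,"wy": 0,"wz": 0},{"jaw": 1,"x": 0,"y": 0,"z": -0.8,"wx": 0,"wy": 0,"wz": 0},{"jaw": 1,"x": 0,"y": 0,"z": -0.8,"wx": 0,"wy": 0,"wz": 0},{"jaw": 1,"x": 0,"y": 0,"z": -0.8,"wx": 0,"wy": 0,"wz": 0},{"jaw": 1,"x": 0,"y": 0,"z": -0.4,"wx": 0,"wy": 0,"wz": 0},{"jaw": 1,"x": 0,"y": 0,"z": -0.36,"wx": 0,"wy": 0,"wz": 0},{"jaw": 1,"x": 0,"y": 0,"z": 0,"wx": 0,"wy": 0,"wz": 0},{"jaw": 0.2,"x": 0,"y": 0,"z": 0,"wx": 0,"wy": 0,"wz": 0},{"jaw": 0.2,"x": 0,"y": 0,"z": 0,"wx": 0,"wy": 0,"wz": 0},{"jaw": 0.2,"x": 0,"y": 0,"z": 0,"wx": 0,"wy": 0,"wz": 0},{"jaw": 0,"x": 0,"y": 0,"z": 0,"wx": 0,"wy": 0,"wz": 0},{"jaw": 0,"x": 0,"y": 0,"z": 0,"wx": 0,"wy": 0,"wz": 0},{"jaw": 0,"x": 0,"y": 0,"z": 0,"wx": 0,"wy": 0,"wz": 0},{"jaw": 0,"x": 0,"y": 0,"z": 0,"wx": 0,"wy": 0,"wz": 0}], "grip_force": 70}}

```text
time: 4.87
ee_pos: [0.6151, -0.0129, 0.1751]
tcp_rot: [0.001, 0.628, 0.778, 0.0]
wrist_force: [-0.7, -0.0, 5.3]
gripper_width: 0.0232
finger_force: 69.6
```

```bash
python3 st.py
```

```text
t 4.87 tcp [ 0.6151 -0.0129  0.1751] yaw 0.213 zax [ 1.3e-03 -3.0e-04 -1.0e+00] F [-0.69 -0.03  5.31] T [-0.016  0.19  -0.012] w 0.0232 69.57940220832825 q [-0.14  0.5  -0.12  0.95 -0.    1.22]
```

Emit:
{"op": "play_rows", "data": {"increments": [{"jaw": 0,"x": 0,"y": 0,"z": 0.3,"wx": 0,"wy": 0,"wz": 0},{"jaw": 0,"x": 0,"y": 0,"z": 0.3,"wx": 0,"wy": 0,"wz": 0},{"jaw": 0,"x": 0,"y": 0,"z": 0,"wx": 0,"wy": 0,"wz": 0},{"jaw": 0,"x": 0,"y": 0,"z": 0,"wx": 0,"wy": 0,"wz": 0},{"jaw": 0,"x": 0,"y": 0,"z": 0,"wx": 0,"wy": 0,"wz": 0}]}}

```text
time: 5.28
ee_pos: [0.6146, -0.0128, 0.1892]
tcp_rot: [-0.0, 0.628, 0.778, -0.0]
wrist_force: [0.0, 0.6, -1.1]
gripper_width: 0.0228
finger_force: 68.7
```

```bash
python3 st.py
```

```text
t 5.28 tcp [ 0.6146 -0.0128  0.1892] yaw 0.2132 zax [-2.e-04  1.e-04 -1.e+00] F [ 0.02  0.63 -1.13] T [-0.006  0.025  0.03 ] w 0.0228 68.67298722267151 q [-0.14  0.49 -0.1   0.98  0.    1.22]
```

Emit:
{"op": "play_rows", "data": {"increments": [{"jaw": 0,"x": -0.65,"y": -0.14,"z": 0,"wx": 0,"wy": 0,"wz": 0},{"jaw": 0,"x": -0.65,"y": -0.14,"z": 0,"wx": 0,"wy": 0,"wz": 0},{"jaw": 0,"x": -0.65,"y": -0.14,"z": 0,"wx": 0,"wy": 0,"wz": 0},{"jaw": 0,"x": -0.65,"y": -0.14,"z": 0,"wx": 0,"wy": 0,"wz": 0},{"jaw": 0,"x": -0.65,"y": -0.14,"z": 0,"wx": 0,"wy": 0,"wz": 0},{"jaw": 0,"x": -0.65,"y": -0.14,"z": 0,"wx": 0,"wy": 0,"wz": 0},{"jaw": 0,"x": 0,"y": 0,"z": 0.5,"wx": 0,"wy": 0,"wz": 0},{"jaw": 0,"x": 0,"y": 0,"z": 0.7,"wx": 0,"wy": 0,"wz": 0},{"jaw": 0,"x": 0,"y": 0,"z": 0.7,"wx": 0,"wy": 0,"wz": 0},{"jaw": 0,"x": 0,"y": 0,"z": 0.7,"wx": 0,"wy": 0,"wz": 0},{"jaw": 0,"x": 0,"y": 0,"z": 0.7,"wx": 0,"wy": 0,"wz": 0},{"jaw": 0,"x": 0,"y": 0,"z": 0.7,"wx": 0,"wy": 0,"wz": 0}]}}

```text
time: 6.28
ee_pos: [0.5168, -0.0337, 0.2898]
tcp_rot: [-0.0, 0.628, 0.778, -0.0]
wrist_force: [0.4, 0.5, -1.6]
gripper_width: 0.0228
finger_force: 69.2
```

Emit:
{"op": "play_rows", "data": {"increments": [{"jaw": 0,"x": -0.08,"y": 0.8,"z": 0,"wx": 0,"wy": 0,"wz": -0.45},{"jaw": 0,"x": -0.08,"y": 0.8,"z": 0,"wx": 0,"wy": 0,"wz": -0.45},{"jaw": 0,"x": -0.08,"y": 0.8,"z": 0,"wx": 0,"wy": 0,"wz": -0.45},{"jaw": 0,"x": -0.08,"y": 0.8,"z": 0,"wx": 0,"wy": 0,"wz": -0.45},{"jaw": 0,"x": -0.08,"y": 0.8,"z": 0,"wx": 0,"wy": 0,"wz": -0.45},{"jaw": 0,"x": -0.08,"y": 0.8,"z": 0,"wx": 0,"wy": 0,"wz": -0.45},{"jaw": 0,"x": -0.08,"y": 0.8,"z": 0,"wx": 0,"wy": 0,"wz": -0.45},{"jaw": 0,"x": -0.08,"y": 0.8,"z": 0,"wx": 0,"wy": 0,"wz": -0.45},{"jaw": 0,"x": -0.08,"y": 0.8,"z": 0,"wx": 0,"wy": 0,"wz": -0.45},{"jaw": 0,"x": -0.08,"y": 0.8,"z": 0,"wx": 0,"wy": 0,"wz": -0.45},{"jaw": 0,"x": -0.08,"y": 0.8,"z": 0,"wx": 0,"wy": 0,"wz": -0.45},{"jaw": 0,"x": -0.05,"y": 0.8,"z": 0,"wx": 0,"wy": 0,"wz": -0.45},{"jaw": 0,"x": 0,"y": 0.8,"z": 0,"wx": 0,"wy": 0,"wz": -0.17},{"jaw": 0,"x": 0,"y": 0,"z": 0,"wx": 0,"wy": 0,"wz": 0},{"jaw": 0,"x": 0,"y": 0,"z": 0,"wx": 0,"wy": 0,"wz": 0},{"jaw": 0,"x": 0,"y": 0,"z": 0,"wx": 0,"wy": 0,"wz": 0}]}}

```text
time: 7.62
ee_pos: [0.4937, 0.2259, 0.2889]
tcp_rot: [0.0, 0.825, 0.565, -0.0]
wrist_force: [-0.6, 0.1, -2.1]
gripper_width: 0.0232
finger_force: 69.1
```

```bash
python3 st.py
python3 - <<'E'
from fit import *
T=avg("top",3);C=avg("scene",3)
a=cv2.resize(T["color"][140:240,130:260],(520,400),interpolation=2);b=cv2.resize(C["color"][140:290,300:405],(280,400),interpolation=2)
cv2.imwrite("pics/c.png",np.hstack([a,b]))
E
```

```text
t 7.62 tcp [0.4937 0.2259 0.2889] yaw -0.3698 zax [-7.e-04 -6.e-04 -1.e+00] F [-0.57  0.07 -2.09] T [-0.022  0.056  0.067] w 0.0232 69.14990544319153 q [ 0.29  0.29 -0.14  1.14 -0.    2.23]
```

View pics/c.png

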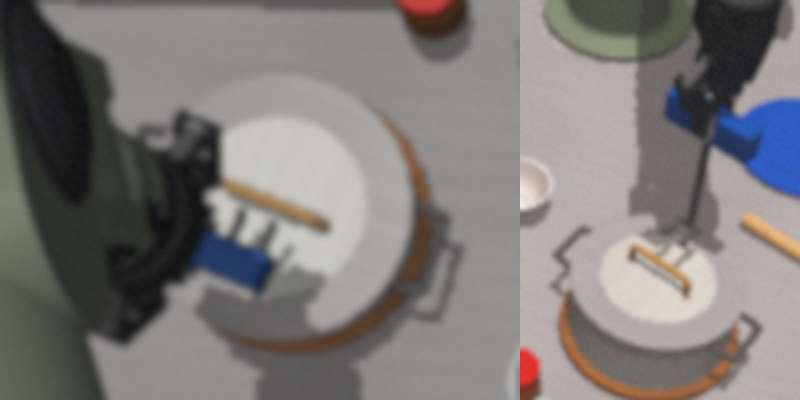

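Run:
```python
from h import *
C=eyes.grab_frame("scene");T=eyes.grab_frame("top")
y=-.3698;d=np.array([np.cos(y),np.sin(y),0]);l=np.array([-np.sin(y),np.cos(y),0]);o=np.array([.4938,.226,.134])
P={"endL":o+.05*l+[0,0,.148],"endR":o-.05*l+[0,0,.148],"tipL":o+.034*d+.011*l+[0,0,.01],"tipR":o+.034*d-.011*l+[0,0,.01],"org":o}
for k,p in P.items(): print(k,"scene crop",((proj(C,p)-[300,140])*2.667+[520,0]).round(0),"top crop",((proj(T,p)-[130,140])*4).round(0))
```

```text
endL scene crop [[754. 147.]] top crop [[107. 209.]]
endR scene crop [[670.  97.]] top crop [[264. 274.]]
tipL scene crop [[679. 241.]] top crop [[239. 208.]]
tipR scene crop [[662. 230.]] top crop [[269. 220.]]
org scene crop [[688. 225.]] top crop [[237. 263.]]
```

Tines project where seen (tips at (238,212), (268,225) in the top crop), so the lifter is centred on the bar. Descending.

Emit:
{"op": "play_rows", "data": {"increments": [{"jaw": 0,"x": 0,"y": 0,"z": -0.4,"wx": 0,"wy": 0,"wz": 0},{"jaw": 0,"x": 0,"y": 0,"z": -0.4,"wx": 0,"wy": 0,"wz": 0},{"jaw": 0,"x": 0,"y": 0,"z": -0.3,"wx": 0,"wy": 0,"wz": 0},{"jaw": 0,"x": 0,"y": 0,"z": -0.2,"wx": 0,"wy": 0,"wz": 0},{"jaw": 0,"x": 0,"y": 0,"z": -0.1,"wx": 0,"wy": 0,"wz": 0},{"jaw": 0,"x": 0,"y": 0,"z": -0.1,"wx": 0,"wy": 0,"wz": 0},{"jaw": 0,"x": 0,"y": 0,"z": -0.04,"wx": 0,"wy": 0,"wz": 0},{"jaw": 0,"x": 0,"y": 0,"z": 0,"wx": 0,"wy": 0,"wz": 0},{"jaw": 0,"x": 0,"y": 0,"z": 0,"wx": 0,"wy": 0,"wz": 0}]}}

```text
time: 8.77
ee_pos: [0.4941, 0.2263, 0.251]
tcp_rot: [0.0, 0.825, 0.565, 0.0]
wrist_force: [0.0, -0.4, -0.8]
gripper_width: 0.023
finger_force: 69.3
```

```bash
python3 st.py
```

```text
t 8.77 tcp [0.4941 0.2263 0.251 ] yaw -0.3701 zax [ 5.e-04  2.e-04 -1.e+00] F [ 0.05 -0.4  -0.83] T [ 0.045 -0.008 -0.021] w 0.023 69.25244092941284 q [ 0.29  0.31 -0.21  1.05  0.    2.23]
```

Emit:
{"op": "play_rows", "data": {"increments": [{"jaw": 0,"x": 0.15,"y": -0.058,"z": 0,"wx": 0,"wy": 0,"wz": 0},{"jaw": 0,"x": 0.15,"y": -0.058,"z": 0,"wx": 0,"wy": 0,"wz": 0},{"jaw": 0,"x": 0.15,"y": -0.058,"z": 0,"wx": 0,"wy": 0,"wz": 0},{"jaw": 0,"x": 0,"y": 0,"z": 0,"wx": 0,"wy": 0,"wz": 0}]}}

```text
time: 9.1
ee_pos: [0.5063, 0.2215, 0.2509]
tcp_rot: [0.0, 0.825, 0.565, 0.0]
wrist_force: [-0.1, -0.0, -0.8]
gripper_width: 0.0231
finger_force: 69.3
```

Emit:
{"op": "play_rows", "data": {"increments": [{"jaw": 0,"x": 0.15,"y": -0.058,"z": 0,"wx": 0,"wy": 0,"wz": 0},{"jaw": 0,"x": 0.15,"y": -0.058,"z": 0,"wx": 0,"wy": 0,"wz": 0},{"jaw": 0,"x": 0.15,"y": -0.058,"z": 0,"wx": 0,"wy": 0,"wz": 0},{"jaw": 0,"x": 0.15,"y": -0.058,"z": 0,"wx": 0,"wy": 0,"wz": 0},{"jaw": 0,"x": 0.15,"y": -0.058,"z": 0,"wx": 0,"wy": 0,"wz": 0},{"jaw": 0,"x": 0,"y": 0,"z": 0,"wx": 0,"wy": 0,"wz": 0}]}}

```text
time: 9.6
ee_pos: [0.5248, 0.2143, 0.2507]
tcp_rot: [0.0, 0.825, 0.565, 0.0]
wrist_force: [-0.2, 0.1, -1.4]
gripper_width: 0.0231
finger_force: 69.3
```

```bash
python3 st.py
python3 - <<'E'
from fit import *
T=avg("top",3);C=avg("scene",3)
a=cv2.resize(T["color"][150:230,150:240],(450,400),interpolation=2);b=cv2.resize(C["color"][205:275,315:395],(450,400),interpolation=2)
cv2.imwrite("pics/d.png",np.hstack([a[:,:350],b]))
E
```

```text
t 9.6 tcp [0.5248 0.2143 0.2507] yaw -0.3707 zax [ 5.e-04 -1.e-04 -1.e+00] F [-0.16  0.14 -1.38] T [-0.026 -0.053  0.011] w 0.0231 69.26679968833923 q [ 0.26  0.36 -0.14  1.07 -0.    2.2 ]
```

View pics/d.png

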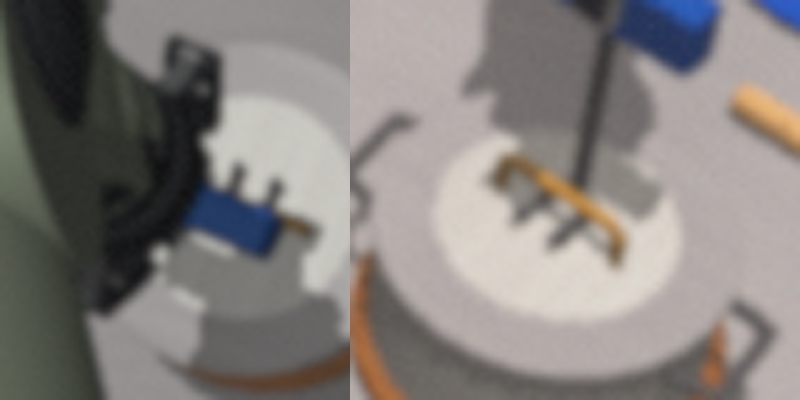

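Tines pass under the bar, roughly centred between the legs (crossings at (543,193) and (583,213), bar middle (562,200)). Lifting gently.

Emit:
{"op": "play_rows", "data": {"increments": [{"jaw": 0,"x": 0,"y": 0,"z": 0.1,"wx": 0,"wy": 0,"wz": 0},{"jaw": 0,"x": 0,"y": 0,"z": 0.1,"wx": 0,"wy": 0,"wz": 0},{"jaw": 0,"x": 0,"y": 0,"z": 0.06,"wx": 0,"wy": 0,"wz": 0},{"jaw": 0,"x": 0,"y": 0,"z": 0.04,"wx": 0,"wy": 0,"wz": 0},{"jaw": 0,"x": 0,"y": 0,"z": 0.04,"wx": 0,"wy": 0,"wz": 0},{"jaw": 0,"x": 0,"y": 0,"z": 0.04,"wx": 0,"wy": 0,"wz": 0},{"jaw": 0,"x": 0,"y": 0,"z": 0.04,"wx": 0,"wy": 0,"wz": 0},{"jaw": 0,"x": 0,"y": 0,"z": 0.04,"wx": 0,"wy": 0,"wz": 0},{"jaw": 0,"x": 0,"y": 0,"z": 0.04,"wx": 0,"wy": 0,"wz": 0},{"jaw": 0,"x": 0,"y": 0,"z": 0,"wx": 0,"wy": 0,"wz": 0}]}}

```text
time: 10.73
ee_pos: [0.5238, 0.2146, 0.2631]
tcp_rot: [-0.0, 0.825, 0.565, -0.0]
wrist_force: [0.7, 0.4, -6.5]
gripper_width: 0.0226
finger_force: 68.8
```

```bash
python3 st.py
```

```text
t 10.73 tcp [0.5238 0.2146 0.2631] yaw -0.3701 zax [-5.e-04 -1.e-04 -1.e+00] F [ 0.68  0.42 -6.53] T [ 0.015 -0.    -0.03 ] w 0.0226 68.78797173500061 q [ 0.26  0.35 -0.12  1.1   0.    2.2 ]
```

Emit:
{"op": "play_rows", "data": {"increments": [{"jaw": 0,"x": 0,"y": 0,"z": 0.06,"wx": 0,"wy": 0,"wz": 0},{"jaw": 0,"x": 0,"y": 0,"z": 0.08,"wx": 0,"wy": 0,"wz": 0},{"jaw": 0,"x": 0,"y": 0,"z": 0.1,"wx": 0,"wy": 0,"wz": 0},{"jaw": 0,"x": 0,"y": 0,"z": 0.12,"wx": 0,"wy": 0,"wz": 0},{"jaw": 0,"x": 0,"y": 0,"z": 0.12,"wx": 0,"wy": 0,"wz": 0},{"jaw": 0,"x": 0,"y": 0,"z": 0.12,"wx": 0,"wy": 0,"wz": 0},{"jaw": 0,"x": 0,"y": 0,"z": 0.12,"wx": 0,"wy": 0,"wz": 0},{"jaw": 0,"x": 0,"y": 0,"z": 0.12,"wx": 0,"wy": 0,"wz": 0},{"jaw": 0,"x": 0,"y": 0,"z": 0.1,"wx": 0,"wy": 0,"wz": 0},{"jaw": 0,"x": 0,"y": 0,"z": 0.06,"wx": 0,"wy": 0,"wz": 0},{"jaw": 0,"x": 0,"y": 0,"z": 0,"wx": 0,"wy": 0,"wz": 0},{"jaw": 0,"x": 0,"y": 0,"z": 0,"wx": 0,"wy": 0,"wz": 0}]}}

```text
time: 11.73
ee_pos: [0.524, 0.2146, 0.2883]
tcp_rot: [0.0, 0.825, 0.565, 0.0]
wrist_force: [0.0, 0.3, -6.4]
gripper_width: 0.0229
finger_force: 68.9
```

```bash
python3 st.py
python3 - <<'E'
from fit import *
T=avg("top",3);C=avg("scene",3)
a=cv2.resize(T["color"][145:245,150:250],(400,400),interpolation=2);b=cv2.resize(C["color"][180:300,300:420],(400,400),interpolation=2)
cv2.imwrite("pics/e.png",np.hstack([a,b]))
E
```

```text
t 11.73 tcp [0.524  0.2146 0.2883] yaw -0.3701 zax [ 1.e-04  0.e+00 -1.e+00] F [ 0.02  0.3  -6.41] T [-0.014  0.064 -0.054] w 0.0229 68.87113451957703 q [ 0.26  0.33 -0.08  1.16 -0.    2.2 ]
```

View pics/e.png

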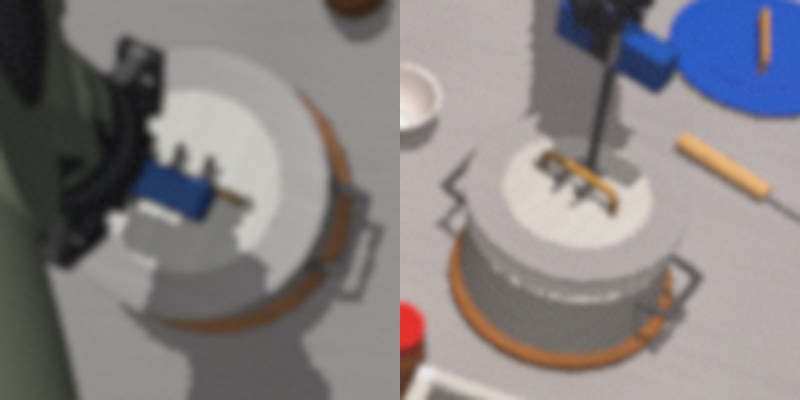

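Lid hangs level and clear of the pot in both views. Raising, then carrying it over.

Emit:
{"op": "play_rows", "data": {"increments": [{"jaw": 0,"x": 0,"y": 0,"z": 0.1,"wx": 0,"wy": 0,"wz": 0},{"jaw": 0,"x": 0,"y": 0,"z": 0.2,"wx": 0,"wy": 0,"wz": 0},{"jaw": 0,"x": 0,"y": 0,"z": 0.3,"wx": 0,"wy": 0,"wz": 0},{"jaw": 0,"x": 0,"y": 0,"z": 0.4,"wx": 0,"wy": 0,"wz": 0},{"jaw": 0,"x": 0,"y": 0,"z": 0.4,"wx": 0,"wy": 0,"wz": 0},{"jaw": 0,"x": 0,"y": 0,"z": 0.4,"wx": 0,"wy": 0,"wz": 0},{"jaw": 0,"x": 0,"y": 0,"z": 0.4,"wx": 0,"wy": 0,"wz": 0},{"jaw": 0,"x": 0,"y": 0,"z": 0.3,"wx": 0,"wy": 0,"wz": 0},{"jaw": 0,"x": 0,"y": 0,"z": 0.2,"wx": 0,"wy": 0,"wz": 0},{"jaw": 0,"x": 0,"y": 0,"z": 0.1,"wx": 0,"wy": 0,"wz": 0}]}}

```text
time: 12.87
ee_pos: [0.5243, 0.2147, 0.3594]
tcp_rot: [0.0, 0.825, 0.565, 0.001]
wrist_force: [0.4, -0.1, -6.1]
gripper_width: 0.0227
finger_force: 69.1
```

Emit:
{"op": "play_rows", "data": {"increments": [{"jaw": 0,"x": 0,"y": -0.1,"z": 0,"wx": 0,"wy": 0,"wz": 0},{"jaw": 0,"x": 0,"y": -0.2,"z": 0,"wx": 0,"wy": 0,"wz": 0},{"jaw": 0,"x": 0,"y": -0.3,"z": 0,"wx": 0,"wy": 0,"wz": 0},{"jaw": 0,"x": 0,"y": -0.4,"z": 0,"wx": 0,"wy": 0,"wz": 0},{"jaw": 0,"x": 0,"y": -0.5,"z": 0,"wx": 0,"wy": 0,"wz": 0},{"jaw": 0,"x": 0,"y": -0.6,"z": 0,"wx": 0,"wy": 0,"wz": 0},{"jaw": 0,"x": 0,"y": -0.7,"z": 0,"wx": 0,"wy": 0,"wz": 0},{"jaw": 0,"x": 0,"y": -0.8,"z": 0,"wx": 0,"wy": 0,"wz": 0},{"jaw": 0,"x": 0,"y": -0.8,"z": 0,"wx": 0,"wy": 0,"wz": 0},{"jaw": 0,"x": 0,"y": -0.8,"z": 0,"wx": 0,"wy": 0,"wz": 0},{"jaw": 0,"x": 0,"y": -0.8,"z": 0,"wx": 0,"wy": 0,"wz": 0},{"jaw": 0,"x": 0,"y": -0.8,"z": 0,"wx": 0,"wy": 0,"wz": 0},{"jaw": 0,"x": 0,"y": -0.8,"z": 0,"wx": 0,"wy": 0,"wz": 0},{"jaw": 0,"x": 0,"y": -0.8,"z": 0,"wx": 0,"wy": 0,"wz": 0},{"jaw": 0,"x": 0.04,"y": -0.8,"z": 0,"wx": 0,"wy": 0,"wz": 0},{"jaw": 0,"x": 0.04,"y": -0.8,"z": 0,"wx": 0,"wy": 0,"wz": 0},{"jaw": 0,"x": 0.04,"y": -0.8,"z": 0,"wx": 0,"wy": 0,"wz": 0},{"jaw": 0,"x": 0.04,"y": -0.8,"z": 0,"wx": 0,"wy": 0,"wz": 0},{"jaw": 0,"x": 0.04,"y": -0.8,"z": 0,"wx": 0,"wy": 0,"wz": 0},{"jaw": 0,"x": 0.04,"y": -0.8,"z": 0,"wx": 0,"wy": 0,"wz": 0}]}}

```text
time: 14.53
ee_pos: [0.5291, -0.1176, 0.3582]
tcp_rot: [0.0, 0.825, 0.564, -0.0]
wrist_force: [0.6, -0.3, -5.3]
gripper_width: 0.0228
finger_force: 69.0
```

Emit:
{"op": "play_rows", "data": {"increments": [{"jaw": 0,"x": 0.05,"y": -0.7,"z": 0,"wx": 0,"wy": 0,"wz": 0},{"jaw": 0,"x": 0.05,"y": -0.6,"z": 0,"wx": 0,"wy": 0,"wz": 0},{"jaw": 0,"x": 0.05,"y": -0.5,"z": 0,"wx": 0,"wy": 0,"wz": 0},{"jaw": 0,"x": 0.05,"y": -0.4,"z": 0,"wx": 0,"wy": 0,"wz": 0},{"jaw": 0,"x": 0.05,"y": -0.3,"z": 0,"wx": 0,"wy": 0,"wz": 0},{"jaw": 0,"x": 0.05,"y": -0.3,"z": 0,"wx": 0,"wy": 0,"wz": 0},{"jaw": 0,"x": 0.05,"y": -0.17,"z": 0,"wx": 0,"wy": 0,"wz": 0},{"jaw": 0,"x": 0.05,"y": -0.1,"z": 0,"wx": 0,"wy": 0,"wz": 0},{"jaw": 0,"x": 0,"y": 0,"z": 0,"wx": 0,"wy": 0,"wz": 0},{"jaw": 0,"x": 0,"y": 0,"z": 0,"wx": 0,"wy": 0,"wz": 0},{"jaw": 0,"x": 0,"y": 0,"z": 0,"wx": 0,"wy": 0,"wz": 0}]}}

```text
time: 15.45
ee_pos: [0.5399, -0.1915, 0.3583]
tcp_rot: [-0.0, 0.825, 0.565, 0.0]
wrist_force: [0.9, 0.8, -6.2]
gripper_width: 0.0231
finger_force: 69.0
```

```bash
python3 st.py
```

```text
t 15.45 tcp [ 0.5399 -0.1915  0.3583] yaw -0.3693 zax [-2.e-04  4.e-04 -1.e+00] F [ 0.93  0.78 -6.24] T [-0.016  0.058  0.01 ] w 0.0231 68.96506190299988 q [-0.47  0.33  0.09  1.33  0.    1.47]
```

Emit:
{"op": "play_rows", "data": {"increments": [{"jaw": 0,"x": 0,"y": -0.1,"z": 0,"wx": 0,"wy": 0,"wz": 0},{"jaw": 0,"x": 0,"y": -0.2,"z": -0.1,"wx": 0,"wy": 0,"wz": 0},{"jaw": 0,"x": 0,"y": -0.25,"z": -0.2,"wx": 0,"wy": 0,"wz": 0},{"jaw": 0,"x": 0,"y": -0.18,"z": -0.3,"wx": 0,"wy": 0,"wz": 0},{"jaw": 0,"x": 0,"y": -0.1,"z": -0.3,"wx": 0,"wy": 0,"wz": 0},{"jaw": 0,"x": 0,"y": 0,"z": -0.3,"wx": 0,"wy": 0,"wz": 0},{"jaw": 0,"x": 0,"y": 0,"z": -0.3,"wx": 0,"wy": 0,"wz": 0},{"jaw": 0,"x": 0,"y": 0,"z": -0.3,"wx": 0,"wy": 0,"wz": 0},{"jaw": 0,"x": 0,"y": 0,"z": -0.2,"wx": 0,"wy": 0,"wz": 0},{"jaw": 0,"x": 0,"y": 0,"z": -0.1,"wx": 0,"wy": 0,"wz": 0},{"jaw": 0,"x": 0,"y": 0,"z": 0,"wx": 0,"wy": 0,"wz": 0},{"jaw": 0,"x": 0,"y": 0,"z": 0,"wx": 0,"wy": 0,"wz": 0},{"jaw": 0,"x": 0,"y": 0,"z": 0,"wx": 0,"wy": 0,"wz": 0}]}}

```text
time: 16.53
ee_pos: [0.5402, -0.2129, 0.3063]
tcp_rot: [0.0, 0.825, 0.565, 0.0]
wrist_force: [-0.3, 0.1, -7.1]
gripper_width: 0.0229
finger_force: 68.9
```

```bash
python3 st.py
python3 - <<'E'
from fit import *
from m2 import cen,solve,brass
E
python3 - <<'E'
from fit import *
T=avg("top",4);C=avg("scene",4)
np.save("pics/TC.npy",np.stack([T["color"],C["color"]]))
for f,n in((T,"top"),(C,"scene")): print(n,proj(f,[[.555,-.218,.145],[.555,-.218,.07]]).round(1))
a=cv2.resize(T["color"][145:240,300:395],(400,400),interpolation=2);b=cv2.resize(C["color"][155:265,165:275],(400,400),interpolation=2)
cv2.imwrite("pics/f.png",np.hstack([a,b]))
E
```

```text
t 16.53 tcp [ 0.5402 -0.2129  0.3063] yaw -0.37 zax [ 8.e-04 -4.e-04 -1.e+00] F [-0.33  0.11 -7.14] T [0.005 0.07  0.051] w 0.0229 68.88999223709106 q [-0.5   0.35 -0.    1.21  0.    1.44]
top [[356.9 186.1]
 [352.3 189.5]]
scene [[213.7 191.3]
 [215.7 209.1]]Traceback (most recent call last):
  File "<stdin>", line 2, in <module>
  File "m2.py", line 15, in <module>
    V=[(T,rt,mask(T,rt,fn)),(C,rs,mask(C,rs,fn))]
             ~~~~^^^^^^^^^
  File "fit.py", line 10, in mask
    return (l==1+np.argmax(st[1:,4])).astype(np.uint8)
                 ~~~~~~~~~^^^^^^^^^^
    return _wrapfunc(a, 'argmax', axis=axis, out=out, **kwds)
    return bound(*args, **kwds)
ValueError: attempt to get argmax of an empty sequence
```

View pics/f.png

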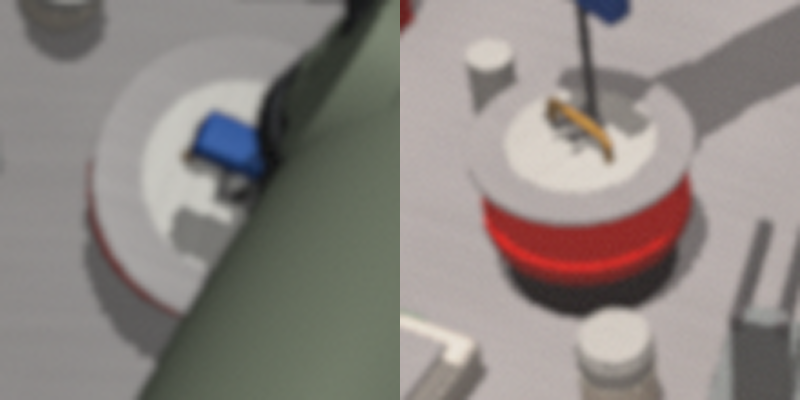

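Lid hangs level above the ring (lid disk about (225,165) in the top crop; ring visible below it). Measuring the visible left half of the disk.

Run:
```python
from fit import *
from scipy.optimize import least_squares
T=eyes.grab_frame("top");C=eyes.grab_frame("scene");A=np.load("pics/TC.npy")
def circ(f,img,x,y,z,r0,r1,sel,rfix=None):
    g=cv2.GaussianBlur(cv2.cvtColor(img,cv2.COLOR_BGR2GRAY),(0,0),1).astype(np.float32)
    rr=np.arange(r0,r1,.0005); tt=t[sel]; P=[]
    for r in rr:
        uv=proj(f,np.c_[x+r*np.cos(tt),y+r*np.sin(tt),0*tt+z]).astype(np.float32); P.append(cv2.remap(g,uv[None,:,0],uv[None,:,1],1)[0])
    rad=rr[np.argmin(np.diff(np.array(P),axis=0),0)]; X=np.c_[x+rad*np.cos(tt),y+rad*np.sin(tt)]
    fn=lambda p:np.hypot(X[:,0]-p[0],X[:,1]-p[1])-(rfix or p[2])
    s=least_squares(fn,[x,y,.06],loss="soft_l1",f_scale=.0007); return s.x.round(4),np.median(abs(s.fun)).round(5),len(tt)
d=np.degrees(t)
# image left=+y (90deg), up=+x (0deg): usable 20..170 in top
print("top disk",circ(T,A[0],.555,-.218,.139,.045,.08,(d>25)&(d<115),.0614),circ(T,A[0],.555,-.218,.139,.045,.08,(d>10)&(d<115),.0614))
print("scene disk",circ(C,A[1],.555,-.218,.139,.045,.08,((d<110)|(d>260)),.0614))
S0=cv2.imread("pics/scene0.png");T0=cv2.imread("pics/top0.png")
print("before top",circ(T,T0,.539,.209,.092,.045,.08,d>-1,.0614),"scene",circ(C,S0,.539,.209,.092,.045,.08,d>-1,.0614))
print("sub", circ(T,T0,.539,.209,.092,.045,.08,(d>25)&(d<115),.0614))
```

```text
top disk (array([ 0.5544, -0.2183,  0.06  ]), np.float64(0.00059), 22) (array([ 0.5545, -0.2183,  0.06  ]), np.float64(0.00046), 26)
scene disk (array([ 0.5543, -0.2175,  0.06  ]), np.float64(0.0009), 53)
before top (array([0.5384, 0.2098, 0.06  ]), np.float64(0.00065), 90) scene (array([0.5387, 0.2103, 0.06  ]), np.float64(0.00092), 90)
sub (array([0.5393, 0.2098, 0.06  ]), np.float64(0.00042), 22)
```

Lid (0.5545,-0.218) is within 1 mm of the ring axis; rim at about 0.072. Descending, then feeling for contact.

Emit:
{"op": "play_rows", "data": {"increments": [{"jaw": 0,"x": 0,"y": 0,"z": -0.1,"wx": 0,"wy": 0,"wz": 0},{"jaw": 0,"x": 0,"y": 0,"z": -0.2,"wx": 0,"wy": 0,"wz": 0},{"jaw": 0,"x": 0,"y": 0,"z": -0.25,"wx": 0,"wy": 0,"wz": 0},{"jaw": 0,"x": 0,"y": 0,"z": -0.25,"wx": 0,"wy": 0,"wz": 0},{"jaw": 0,"x": 0,"y": 0,"z": -0.25,"wx": 0,"wy": 0,"wz": 0},{"jaw": 0,"x": 0,"y": 0,"z": -0.25,"wx": 0,"wy": 0,"wz": 0},{"jaw": 0,"x": 0,"y": 0,"z": -0.2,"wx": 0,"wy": 0,"wz": 0},{"jaw": 0,"x": 0,"y": 0,"z": -0.15,"wx": 0,"wy": 0,"wz": 0},{"jaw": 0,"x": 0,"y": 0,"z": -0.08,"wx": 0,"wy": 0,"wz": 0},{"jaw": 0,"x": 0,"y": 0,"z": 0,"wx": 0,"wy": 0,"wz": 0},{"jaw": 0,"x": 0,"y": 0,"z": 0,"wx": 0,"wy": 0,"wz": 0}]}}

```text
time: 18.35
ee_pos: [0.54, -0.2129, 0.2626]
tcp_rot: [0.0, 0.825, 0.565, 0.0]
wrist_force: [-1.2, 0.1, -6.7]
gripper_width: 0.0231
finger_force: 68.9
```

Emit:
{"op": "play_rows", "data": {"increments": [{"jaw": 0,"x": 0,"y": 0,"z": -0.05,"wx": 0,"wy": 0,"wz": 0},{"jaw": 0,"x": 0,"y": 0,"z": -0.05,"wx": 0,"wy": 0,"wz": 0},{"jaw": 0,"x": 0,"y": 0,"z": -0.05,"wx": 0,"wy": 0,"wz": 0},{"jaw": 0,"x": 0,"y": 0,"z": -0.05,"wx": 0,"wy": 0,"wz": 0},{"jaw": 0,"x": 0,"y": 0,"z": 0,"wx": 0,"wy": 0,"wz": 0}]}}

```text
time: 18.77
ee_pos: [0.5398, -0.2128, 0.2572]
tcp_rot: [-0.0, 0.825, 0.565, -0.0]
wrist_force: [-0.9, -0.9, -6.6]
gripper_width: 0.023
finger_force: 69.0
```

Emit:
{"op": "play_rows", "data": {"increments": [{"jaw": 0,"x": 0,"y": 0,"z": -0.04,"wx": 0,"wy": 0,"wz": 0},{"jaw": 0,"x": 0,"y": 0,"z": -0.04,"wx": 0,"wy": 0,"wz": 0},{"jaw": 0,"x": 0,"y": 0,"z": -0.04,"wx": 0,"wy": 0,"wz": 0},{"jaw": 0,"x": 0,"y": 0,"z": 0,"wx": 0,"wy": 0,"wz": 0}]}}

```text
time: 19.1
ee_pos: [0.5398, -0.2128, 0.2543]
tcp_rot: [-0.0, 0.825, 0.565, -0.0]
wrist_force: [0.4, 0.2, -7.3]
gripper_width: 0.0229
finger_force: 69.0
```

Emit:
{"op": "play_rows", "data": {"increments": [{"jaw": 0,"x": 0,"y": 0,"z": -0.04,"wx": 0,"wy": 0,"wz": 0},{"jaw": 0,"x": 0,"y": 0,"z": -0.04,"wx": 0,"wy": 0,"wz": 0},{"jaw": 0,"x": 0,"y": 0,"z": -0.04,"wx": 0,"wy": 0,"wz": 0},{"jaw": 0,"x": 0,"y": 0,"z": 0,"wx": 0,"wy": 0,"wz": 0}]}}

```text
time: 19.43
ee_pos: [0.5398, -0.2128, 0.2512]
tcp_rot: [-0.0, 0.825, 0.565, -0.0]
wrist_force: [-0.1, -0.2, -5.5]
gripper_width: 0.023
finger_force: 69.0
```

Emit:
{"op": "play_rows", "data": {"increments": [{"jaw": 0,"x": 0,"y": 0,"z": -0.04,"wx": 0,"wy": 0,"wz": 0},{"jaw": 0,"x": 0,"y": 0,"z": 0,"wx": 0,"wy": 0,"wz": 0}]}}

```text
time: 19.6
ee_pos: [0.5399, -0.2129, 0.2504]
tcp_rot: [-0.0, 0.825, 0.565, -0.0]
wrist_force: [-0.1, 0.4, -6.3]
gripper_width: 0.0229
finger_force: 69.1
```

Emit:
{"op": "play_rows", "data": {"increments": [{"jaw": 0,"x": 0,"y": 0,"z": -0.04,"wx": 0,"wy": 0,"wz": 0},{"jaw": 0,"x": 0,"y": 0,"z": -0.04,"wx": 0,"wy": 0,"wz": 0},{"jaw": 0,"x": 0,"y": 0,"z": 0,"wx": 0,"wy": 0,"wz": 0}]}}

```text
time: 19.85
ee_pos: [0.5405, -0.2132, 0.2492]
tcp_rot: [0.001, 0.825, 0.565, 0.0]
wrist_force: [-0.6, 0.5, -0.9]
gripper_width: 0.0227
finger_force: 69.7
```

Emit:
{"op": "play_rows", "data": {"increments": [{"jaw": 0,"x": 0,"y": 0,"z": -0.04,"wx": 0,"wy": 0,"wz": 0},{"jaw": 0,"x": 0,"y": 0,"z": -0.04,"wx": 0,"wy": 0,"wz": 0},{"jaw": 0,"x": 0,"y": 0,"z": 0,"wx": 0,"wy": 0,"wz": 0}]}}

```text
time: 20.1
ee_pos: [0.54, -0.2129, 0.2466]
tcp_rot: [0.0, 0.825, 0.565, 0.0]
wrist_force: [0.5, 0.1, -1.8]
gripper_width: 0.0228
finger_force: 69.7
```

Emit:
{"op": "play_rows", "data": {"increments": [{"jaw": 0,"x": 0,"y": 0,"z": -0.04,"wx": 0,"wy": 0,"wz": 0},{"jaw": 0,"x": 0,"y": 0,"z": -0.04,"wx": 0,"wy": 0,"wz": 0},{"jaw": 0,"x": 0,"y": 0,"z": 0,"wx": 0,"wy": 0,"wz": 0}]}}

```text
time: 20.35
ee_pos: [0.5398, -0.2128, 0.2443]
tcp_rot: [-0.0, 0.825, 0.565, -0.0]
wrist_force: [-0.1, 0.9, -1.7]
gripper_width: 0.0227
finger_force: 69.7
```

Run:
```python
from fit import *
C=avg("scene",4)
cv2.imwrite("pics/g.png",cv2.resize(C["color"][165:265,170:260],None,fx=6,fy=6,interpolation=2))
```

```text
(no output)
```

View pics/g.png

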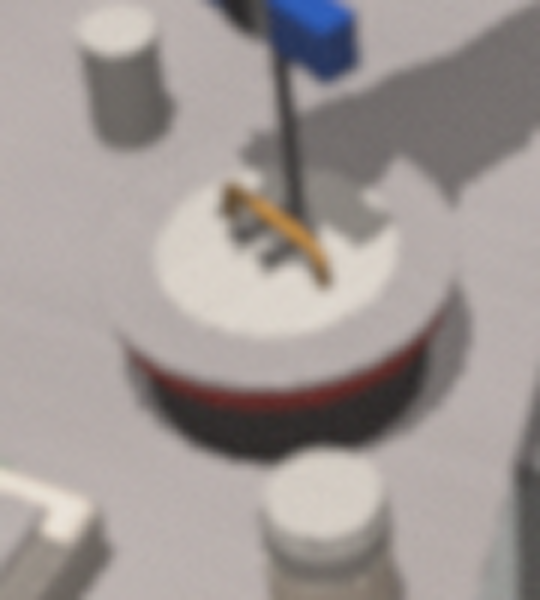

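The flange lies evenly on the red band with no plug visible, so it looks seated. Numeric check of position and tilt:

Run:
```python
from fit import *
from scipy.optimize import least_squares
T=avg("top",4);C=avg("scene",4);d=np.degrees(t)
def edge(f,x,y,z,sel):
    g=cv2.GaussianBlur(cv2.cvtColor(f["color"],cv2.COLOR_BGR2GRAY),(0,0),1).astype(np.float32)
    rr=np.arange(.045,.08,.0005);tt=t[sel]
    P=[cv2.remap(g,*[proj(f,np.c_[x+r*np.cos(tt),y+r*np.sin(tt),0*tt+z]).astype(np.float32)[None,:,i] for i in(0,1)],1)[0] for r in rr]
    k=rr[np.argmin(np.diff(np.array(P),axis=0),0)]; return proj(f,np.c_[x+k*np.cos(tt),y+k*np.sin(tt),0*tt+z])
et=edge(T,.555,-.218,.082,(d>10)&(d<115)); ec=edge(C,.555,-.218,.082,(d<110)|(d>260))
def res(p,z=None,views=(0,1)):
    a,b=p[3:5]; zz=p[2] if z is None else z; o=[]
    u=np.linspace(0,2*np.pi,720); X=np.c_[p[0]+.0614*np.cos(u),p[1]+.0614*np.sin(u),zz+.0614*(a*np.cos(u)+b*np.sin(u))]
    for i,(f,e) in enumerate(((T,et),(C,ec))):
        if i in views:
            q=proj(f,X); o.append(np.min(np.hypot(*(e[:,None]-q[None]).transpose(2,0,1)),1))
    return np.concatenate(o)
L=dict(loss="soft_l1",f_scale=.3,x_scale=[.01,.01,.01,.05,.05],diff_step=1e-3)
s=least_squares(res,[.555,-.218,.082,.001,.001],**L);print("free",s.x.round(4),s.cost)
for z in(.077,.082,.087):
    s=least_squares(lambda p:res(np.r_[p,0,0],z),[.555,-.218,0],loss="soft_l1",f_scale=.3,x_scale=[.01,.01,1],diff_step=1e-3);print(z,s.x[:2].round(4),s.cost.round(3))
```

```text
free [ 0.5539 -0.2179  0.0814  0.0341  0.0123] 3.9344869236372286
0.077 [ 0.551  -0.2194] 9.865
0.082 [ 0.5533 -0.2178] 4.406
0.087 [ 0.5552 -0.2169] 7.553
```

Run:
```python
from fit import *
from scipy.optimize import least_squares
T=eyes.grab_frame("top");C=eyes.grab_frame("scene");d=np.degrees(t)
T["color"]=cv2.imread("pics/top0.png");C["color"]=cv2.imread("pics/scene0.png")
def edge(f,x,y,z,ctr,half,chan,r0,r1):
    g=cv2.GaussianBlur(chan(f["color"].astype(np.float32)),(0,0),.8)
    sel=abs((d-ctr+180)%360-180)<half; tt=t[sel]; rr=np.arange(r0,r1,.0005)
    P=[cv2.remap(g,*[proj(f,np.c_[x+r*np.cos(tt),y+r*np.sin(tt),0*tt+z]).astype(np.float32)[None,:,i] for i in(0,1)],1)[0] for r in rr]
    k=rr[np.argmin(np.diff(np.array(P),axis=0),0)]+.00025; return proj(f,np.c_[x+k*np.cos(tt),y+k*np.sin(tt),0*tt+z])
def solve(E,r,p0):
    u=np.linspace(0,2*np.pi,1440)
    def res(p): return np.concatenate([np.min(np.hypot(*(e[:,None]-proj(f,np.c_[p[0]+r*np.cos(u),p[1]+r*np.sin(u),0*u+p[2]])[None]).transpose(2,0,1)),1) for f,e in E])
    s=least_squares(res,p0,loss="soft_l1",f_scale=.3,x_scale=.01,diff_step=1e-3); return s.x.round(4),round(s.cost,2)
red=lambda c:c[...,2]-c[...,1]
def az(f,x,y): return np.degrees(np.arctan2(y-f["xyz"][1],x-f["xyz"][0]))
x,y=.555,-.218
for h in(70,85):
  E=[(f,edge(f,x,y,.073,az(f,x,y),h,red,.075,.105)) for f in(T,C)]
  print("ring",h,solve(E,.089,[x,y,.073]))
gray=lambda c:c.mean(-1)
E=[(f,edge(f,.5385,.2095,.092,0,181,gray,.045,.08)) for f in(T,C)]
print("lid disk0 (true z .092)",solve(E,.0614,[.5385,.2095,.092]))
```

```text
ring 70 (array([ 0.555 , -0.2168,  0.076 ]), np.float64(2.15))
ring 85 (array([ 0.555 , -0.2169,  0.0758]), np.float64(2.63))
lid disk0 (true z .092) (array([0.5387, 0.2099, 0.0925]), np.float64(8.36))
```

Rim at 0.076 means a seated lid bottom of 0.068, which matches the felt height (0.069): seated. Unhooking.

Emit:
{"op": "play_rows", "data": {"increments": [{"jaw": 0,"x": 0,"y": 0,"z": -0.05,"wx": 0,"wy": 0,"wz": 0},{"jaw": 0,"x": 0,"y": 0,"z": -0.05,"wx": 0,"wy": 0,"wz": 0},{"jaw": 0,"x": 0,"y": 0,"z": -0.05,"wx": 0,"wy": 0,"wz": 0},{"jaw": 0,"x": 0,"y": 0,"z": 0,"wx": 0,"wy": 0,"wz": 0},{"jaw": 0,"x": 0,"y": 0,"z": 0,"wx": 0,"wy": 0,"wz": 0}]}}

```text
time: 21.47
ee_pos: [0.5398, -0.2129, 0.2406]
tcp_rot: [-0.0, 0.825, 0.565, -0.0]
wrist_force: [-0.1, -0.5, -2.4]
gripper_width: 0.0232
finger_force: 69.7
```

Emit:
{"op": "play_rows", "data": {"increments": [{"jaw": 0,"x": -0.075,"y": 0.029,"z": 0,"wx": 0,"wy": 0,"wz": 0},{"jaw": 0,"x": -0.075,"y": 0.029,"z": 0,"wx": 0,"wy": 0,"wz": 0},{"jaw": 0,"x": -0.075,"y": 0.029,"z": 0,"wx": 0,"wy": 0,"wz": 0},{"jaw": 0,"x": -0.075,"y": 0.029,"z": 0,"wx": 0,"wy": 0,"wz": 0},{"jaw": 0,"x": 0,"y": 0,"z": 0,"wx": 0,"wy": 0,"wz": 0}]}}

```text
time: 21.88
ee_pos: [0.532, -0.2098, 0.2409]
tcp_rot: [-0.0, 0.825, 0.565, -0.0]
wrist_force: [0.6, 0.2, -2.0]
gripper_width: 0.0233
finger_force: 69.7
```

Emit:
{"op": "play_rows", "data": {"increments": [{"jaw": 0,"x": -0.1,"y": 0.039,"z": 0,"wx": 0,"wy": 0,"wz": 0},{"jaw": 0,"x": -0.1,"y": 0.039,"z": 0,"wx": 0,"wy": 0,"wz": 0},{"jaw": 0,"x": -0.1,"y": 0.039,"z": 0,"wx": 0,"wy": 0,"wz": 0},{"jaw": 0,"x": 0,"y": 0,"z": 0,"wx": 0,"wy": 0,"wz": 0}]}}

```text
time: 22.22
ee_pos: [0.5243, -0.2068, 0.2408]
tcp_rot: [-0.0, 0.825, 0.565, -0.0]
wrist_force: [0.3, -0.6, -1.5]
gripper_width: 0.0228
finger_force: 69.7
```

Emit:
{"op": "play_rows", "data": {"increments": [{"jaw": 0,"x": -0.2,"y": 0.08,"z": 0,"wx": 0,"wy": 0,"wz": 0},{"jaw": 0,"x": -0.24,"y": 0.09,"z": 0,"wx": 0,"wy": 0,"wz": 0},{"jaw": 0,"x": -0.3,"y": 0.12,"z": 0,"wx": 0,"wy": 0,"wz": 0},{"jaw": 0,"x": -0.3,"y": 0.12,"z": 0,"wx": 0,"wy": 0,"wz": 0},{"jaw": 0,"x": -0.3,"y": 0.11,"z": 0,"wx": 0,"wy": 0,"wz": 0},{"jaw": 0,"x": 0,"y": 0,"z": 0,"wx": 0,"wy": 0,"wz": 0},{"jaw": 0,"x": 0,"y": 0,"z": 0.6,"wx": 0,"wy": 0,"wz": 0},{"jaw": 0,"x": 0,"y": 0,"z": 0.6,"wx": 0,"wy": 0,"wz": 0},{"jaw": 0,"x": 0,"y": 0,"z": 0.6,"wx": 0,"wy": 0,"wz": 0},{"jaw": 0,"x": 0,"y": 0,"z": 0.6,"wx": 0,"wy": 0,"wz": 0}]}}

```text
time: 23.05
ee_pos: [0.4914, -0.1941, 0.3016]
tcp_rot: [0.0, 0.825, 0.565, 0.0]
wrist_force: [0.5, -0.1, -1.9]
gripper_width: 0.023
finger_force: 69.5
```

Emit:
{"op": "play_rows", "data": {"increments": [{"jaw": 0,"x": 0.08,"y": 0.5,"z": 0,"wx": 0,"wy": 0,"wz": 0.45},{"jaw": 0,"x": 0.08,"y": 0.5,"z": 0,"wx": 0,"wy": 0,"wz": 0.45},{"jaw": 0,"x": 0.08,"y": 0.5,"z": 0,"wx": 0,"wy": 0,"wz": 0.45},{"jaw": 0,"x": 0.08,"y": 0.5,"z": 0,"wx": 0,"wy": 0,"wz": 0.45},{"jaw": 0,"x": 0.08,"y": 0.5,"z": 0,"wx": 0,"wy": 0,"wz": 0.45},{"jaw": 0,"x": 0.08,"y": 0.5,"z": 0,"wx": 0,"wy": 0,"wz": 0.45},{"jaw": 0,"x": 0.08,"y": 0.5,"z": 0,"wx": 0,"wy": 0,"wz": 0.45},{"jaw": 0,"x": 0.08,"y": 0.5,"z": 0,"wx": 0,"wy": 0,"wz": 0.45},{"jaw": 0,"x": 0.08,"y": 0.5,"z": 0,"wx": 0,"wy": 0,"wz": 0.45},{"jaw": 0,"x": 0.08,"y": 0.5,"z": 0,"wx": 0,"wy": 0,"wz": 0.45},{"jaw": 0,"x": 0.08,"y": 0.5,"z": 0,"wx": 0,"wy": 0,"wz": 0.45},{"jaw": 0,"x": 0.08,"y": 0.5,"z": 0,"wx": 0,"wy": 0,"wz": 0.45},{"jaw": 0,"x": 0.05,"y": 0.39,"z": 0,"wx": 0,"wy": 0,"wz": 0.17},{"jaw": 0,"x": 0,"y": 0,"z": 0,"wx": 0,"wy": 0,"wz": 0},{"jaw": 0,"x": 0,"y": 0,"z": 0,"wx": 0,"wy": 0,"wz": 0},{"jaw": 0,"x": 0,"y": 0,"z": 0,"wx": 0,"wy": 0,"wz": 0}]}}

```text
time: 24.38
ee_pos: [0.5167, -0.0345, 0.3007]
tcp_rot: [0.0, 0.628, 0.778, -0.0]
wrist_force: [0.6, -0.1, -2.6]
gripper_width: 0.0229
finger_force: 69.7
```

```bash
python3 st.py
```

```text
t 24.38 tcp [ 0.5167 -0.0345  0.3007] yaw 0.2129 zax [-1.e-04 -4.e-04 -1.e+00] F [ 0.62 -0.06 -2.56] T [-0.055 -0.031  0.021] w 0.0229 69.72302198410034 q [-0.21  0.24 -0.18  1.15 -0.    1.15]
```

Emit:
{"op": "play_rows", "data": {"increments": [{"jaw": 0,"x": 0,"y": 0,"z": -0.6,"wx": 0,"wy": 0,"wz": 0},{"jaw": 0,"x": 0,"y": 0,"z": -0.7,"wx": 0,"wy": 0,"wz": 0},{"jaw": 0,"x": 0,"y": 0,"z": -0.7,"wx": 0,"wy": 0,"wz": 0},{"jaw": 0,"x": 0,"y": 0,"z": -0.7,"wx": 0,"wy": 0,"wz": 0},{"jaw": 0,"x": 0,"y": 0,"z": -0.7,"wx": 0,"wy": 0,"wz": 0},{"jaw": 0,"x": 0,"y": 0,"z": -0.6,"wx": 0,"wy": 0,"wz": 0},{"jaw": 0,"x": 0,"y": 0,"z": -0.47,"wx": 0,"wy": 0,"wz": 0},{"jaw": 0,"x": 0,"y": 0,"z": 0,"wx": 0,"wy": 0,"wz": 0},{"jaw": 0,"x": 0.3,"y": 0.066,"z": 0,"wx": 0,"wy": 0,"wz": 0},{"jaw": 0,"x": 0.4,"y": 0.088,"z": 0,"wx": 0,"wy": 0,"wz": 0},{"jaw": 0,"x": 0.4,"y": 0.088,"z": 0,"wx": 0,"wy": 0,"wz": 0},{"jaw": 0,"x": 0.4,"y": 0.088,"z": 0,"wx": 0,"wy": 0,"wz": 0},{"jaw": 0,"x": 0,"y": 0,"z": 0,"wx": 0,"wy": 0,"wz": 0}]}}

```text
time: 25.47
ee_pos: [0.5573, -0.0263, 0.1905]
tcp_rot: [0.002, 0.628, 0.778, 0.001]
wrist_force: [-0.2, -0.7, -0.8]
gripper_width: 0.0229
finger_force: 69.7
```

Emit:
{"op": "play_rows", "data": {"increments": [{"jaw": 0,"x": 0.4,"y": 0.088,"z": 0,"wx": 0,"wy": 0,"wz": 0},{"jaw": 0,"x": 0.4,"y": 0.088,"z": 0,"wx": 0,"wy": 0,"wz": 0},{"jaw": 0,"x": 0.4,"y": 0.088,"z": 0,"wx": 0,"wy": 0,"wz": 0},{"jaw": 0,"x": 0.4,"y": 0.088,"z": 0,"wx": 0,"wy": 0,"wz": 0},{"jaw": 0,"x": 0.4,"y": 0.088,"z": 0,"wx": 0,"wy": 0,"wz": 0},{"jaw": 0,"x": 0.4,"y": 0.088,"z": 0,"wx": 0,"wy": 0,"wz": 0},{"jaw": 0,"x": 0,"y": 0,"z": 0,"wx": 0,"wy": 0,"wz": 0},{"jaw": 0,"x": 0,"y": 0,"z": 0,"wx": 0,"wy": 0,"wz": 0}]}}

```text
time: 26.13
ee_pos: [0.6144, -0.013, 0.1895]
tcp_rot: [0.0, 0.628, 0.778, 0.0]
wrist_force: [-0.6, 0.2, -1.7]
gripper_width: 0.0231
finger_force: 69.7
```

Emit:
{"op": "play_rows", "data": {"increments": [{"jaw": 0,"x": 0,"y": 0,"z": -0.15,"wx": 0,"wy": 0,"wz": 0},{"jaw": 0,"x": 0,"y": 0,"z": -0.15,"wx": 0,"wy": 0,"wz": 0},{"jaw": 0,"x": 0,"y": 0,"z": -0.1,"wx": 0,"wy": 0,"wz": 0},{"jaw": 0,"x": 0,"y": 0,"z": -0.06,"wx": 0,"wy": 0,"wz": 0},{"jaw": 0,"x": 0,"y": 0,"z": -0.05,"wx": 0,"wy": 0,"wz": 0},{"jaw": 0,"x": 0,"y": 0,"z": -0.04,"wx": 0,"wy": 0,"wz": 0},{"jaw": 0,"x": 0,"y": 0,"z": 0,"wx": 0,"wy": 0,"wz": 0},{"jaw": 0,"x": 0,"y": 0,"z": 0,"wx": 0,"wy": 0,"wz": 0}]}}

```text
time: 26.8
ee_pos: [0.6142, -0.0129, 0.1753]
tcp_rot: [0.0, 0.628, 0.778, 0.0]
wrist_force: [0.4, -0.6, -1.0]
gripper_width: 0.0228
finger_force: 69.8
```

```bash
python3 st.py
```

```text
t 26.8 tcp [ 0.6142 -0.0129  0.1753] yaw 0.2131 zax [ 2.e-04 -0.e+00 -1.e+00] F [ 0.42 -0.6  -1.05] T [ 0.002 -0.025  0.007] w 0.0228 69.75298404693604 q [-0.14  0.5  -0.12  0.95  0.    1.22]
```

Emit:
{"op": "play_rows", "data": {"increments": [{"jaw": 0,"x": 0,"y": 0,"z": -0.02,"wx": 0,"wy": 0,"wz": 0},{"jaw": 0,"x": 0,"y": 0,"z": 0,"wx": 0,"wy": 0,"wz": 0},{"jaw": 0.35,"x": 0,"y": 0,"z": 0,"wx": 0,"wy": 0,"wz": 0},{"jaw": 0.5,"x": 0,"y": 0,"z": 0,"wx": 0,"wy": 0,"wz": 0},{"jaw": 0.7,"x": 0,"y": 0,"z": 0,"wx": 0,"wy": 0,"wz": 0},{"jaw": 1,"x": 0,"y": 0,"z": 0,"wx": 0,"wy": 0,"wz": 0},{"jaw": 1,"x": 0,"y": 0,"z": 0,"wx": 0,"wy": 0,"wz": 0},{"jaw": 1,"x": 0,"y": 0,"z": 0,"wx": 0,"wy": 0,"wz": 0},{"jaw": 1,"x": 0,"y": 0,"z": 0,"wx": 0,"wy": 0,"wz": 0}]}}

```text
time: 27.55
ee_pos: [0.6142, -0.0129, 0.1748]
tcp_rot: [0.0, 0.628, 0.778, 0.0]
wrist_force: [-0.7, 0.1, -0.4]
gripper_width: 0.0854
finger_force: 0.0
```

Emit:
{"op": "play_rows", "data": {"increments": [{"jaw": 1,"x": 0,"y": 0,"z": 0.3,"wx": 0,"wy": 0,"wz": 0},{"jaw": 1,"x": 0,"y": 0,"z": 0.6,"wx": 0,"wy": 0,"wz": 0},{"jaw": 1,"x": 0,"y": 0,"z": 0.6,"wx": 0,"wy": 0,"wz": 0},{"jaw": 1,"x": 0,"y": 0,"z": 0.6,"wx": 0,"wy": 0,"wz": 0},{"jaw": 1,"x": 0,"y": 0,"z": 0.6,"wx": 0,"wy": 0,"wz": 0},{"jaw": 1,"x": -0.6,"y": 0,"z": 0.6,"wx": 0,"wy": 0,"wz": 0},{"jaw": 1,"x": -0.8,"y": 0,"z": 0.6,"wx": 0,"wy": 0,"wz": 0},{"jaw": 1,"x": -0.8,"y": 0,"z": 0.4,"wx": 0,"wy": 0,"wz": 0},{"jaw": 1,"x": -0.8,"y": 0,"z": 0,"wx": 0,"wy": 0,"wz": 0},{"jaw": 1,"x": -0.8,"y": 0,"z": 0,"wx": 0,"wy": 0,"wz": 0},{"jaw": 1,"x": -0.8,"y": 0,"z": 0,"wx": 0,"wy": 0,"wz": 0},{"jaw": 1,"x": -0.4,"y": 0,"z": 0,"wx": 0,"wy": 0,"wz": 0},{"jaw": 1,"x": 0,"y": 0,"z": 0,"wx": 0,"wy": 0,"wz": 0},{"jaw": 1,"x": 0,"y": 0,"z": 0,"wx": 0,"wy": 0,"wz": 0}]}}

```text
time: 28.72
ee_pos: [0.4898, -0.0129, 0.283]
tcp_rot: [0.001, 0.628, 0.778, 0.0]
wrist_force: [0.5, -0.1, -0.7]
gripper_width: 0.0853
finger_force: 0.0
```

```bash
python3 st.py
python3 - <<'E'
from fit import *
from scipy.optimize import least_squares
C=avg("scene",4);T=avg("top",4);d=np.degrees(t)
def cen(m):
    M=cv2.moments(m,True); return np.array([M["m10"]/M["m00"]/S,M["m01"]/M["m00"]/S,.5*np.arctan2(2*M["mu11"],M["mu20"]-M["mu02"])*20])
blue=lambda c:(c[...,0]-c[...,2]>25); r=(240,195,300,240)
print("handle now (was .612 -.0135 .215, area 487):",mask(C,r,blue).sum()/16, cen(mask(C,r,blue)), "model@start",cen(hullmask(C,r,box([.612,-.0135,.2146],.012,.05,.15,.186))))
def edge(f,x,y,z,sel):
    g=cv2.GaussianBlur(cv2.cvtColor(f["color"],cv2.COLOR_BGR2GRAY),(0,0),1).astype(np.float32)
    rr=np.arange(.045,.08,.0005);tt=t[sel]
    P=[cv2.remap(g,*[proj(f,np.c_[x+k*np.cos(tt),y+k*np.sin(tt),0*tt+z]).astype(np.float32)[None,:,i] for i in(0,1)],1)[0] for k in rr]
    k=rr[np.argmin(np.diff(np.array(P),axis=0),0)]+.00025; return proj(f,np.c_[x+k*np.cos(tt),y+k*np.sin(tt),0*tt+z])
E=[(f,edge(f,.555,-.218,.082,d>-1)) for f in(T,C)]
def res(p):
    u=np.linspace(0,2*np.pi,720); X=np.c_[p[0]+.0614*np.cos(u),p[1]+.0614*np.sin(u),p[2]+.0614*(p[3]*np.cos(u)+p[4]*np.sin(u))]
    return np.concatenate([np.min(np.hypot(*(e[:,None]-proj(f,X)[None]).transpose(2,0,1)),1) for f,e in E])
s=least_squares(res,[.555,-.218,.082,.001,.001],loss="soft_l1",f_scale=.3,x_scale=[.01,.01,.01,.05,.05],diff_step=1e-3);print("lid",s.x.round(4),s.cost)
E
```

```text
t 28.72 tcp [ 0.4898 -0.0129  0.283 ] yaw 0.213 zax [ 1.7e-03 -2.0e-04 -1.0e+00] F [ 0.54 -0.13 -0.7 ] T [-0.035 -0.052 -0.007] w 0.0853 0.0 q [-0.18  0.19 -0.28  1.09  0.    1.18]
handle now (was .612 -.0135 .215, area 487): 501.75 [29.09607    24.37858122  3.20947627] model@start [28.92908048 24.15427071  3.16640865]
lid [ 0.5539 -0.2182  0.0832 -0.0038 -0.0111] 9.044167468846558
```

The lifter is hanging as it was at the start. The lid is flat and within about 2 mm of the ring's axis, so I'm handing in.

```bash
python3 -c "
from cell import ctrl
print(ctrl.sign_off())"
```

```text
the job is handed in; nothing more can be done
None
```

The lid sits flat in the red seat ring, about 2 mm off its axis by camera, and the lifter hangs back on its stand; I handed the job in at about 29 s and got no verdict back.

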